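Gauge the torque arms on the bench caliper

ROBOT

A 7-joint arm with a two-finger parallel gripper is mounted at the origin on the work surface. World frame = base frame: x ahead of the robot, y to its left, z up, the work surface at z = 0. Lengths are in mm, angles in rad, forces in N, time in s.
With the tool pointing down it reaches from about 350 to 900 mm from the base axis. Payload 19.9 kg.
Tool frame: the origin (TCP) lies on the front face of the gripper's body, between the roots of the fingers; the fingertips stand 73 mm ahead of it and the grasp point (between the pads) lies 54 mm ahead of it (bot.tip_reach is the distance from the TCP to the fingertips, in mm); z points along the fingers, y is the line along which they close (so a half turn about z gives the same grasp; the last joint's range is limited). The gripper opens to 85 mm and grips with 20 to 120 N. Pads are 22 mm wide; open, the fingers measure 114 mm over their backs; the gripper's body (76 mm by 85 mm) begins 54 mm behind the grasp point. The pads swing forward as they close: fully open they stand 13 mm farther back than shut.
Start: joints at [-1.242, 0.417, -0.01, 1.614, 0.005, 1.111, -0.053], TCP at [226.463, 582.514, 303.86] pointing down, gripper open.
Joint ranges: [-2.81, 2.81], [-0.39, 2.02], [-1.27, 1.25], [0.06, 2.57], [-1.19, 4.33], [0.19, 2], [-2.82, 2.82]. Speed limits (rad/s): [1.89, 1.89, 2.39, 2.39, 3.01, 3.01, 3.01].

INTERFACE

Orientations are given as a 3x3 rotation matrix whose columns are the frame's x, y, z axes.
In Python, from workcell import bot, capture, camera_info gives the robot as it stands.
- The arm moves only by the tool send_rows, never from a script. Its argument "plan" is a list of rows, each an object of numbers: "tx", "ty", "tz": the shift along the tool's x, y, z in m; "rx", "ry", "rz": the turn, a rotation vector about the tool's x, y, z in rad. In form: [{"tx": .., "ty": .., "tz": .., "rx": .., "ry": .., "rz": ..}, ...]. A call has 1 to 20 rows; each row is the pose to reach, as a shift and turn from the pose commanded when the call began, along the tool's axes at that moment; what a row does not reach only later rows make up. A row lasts 1/10 s, in which the tool goes at most 50 mm and 8.59 degrees, less where a joint would pass 70% of its speed; a pose out of reach is approached as far as the arm can. A call with a gripper value outside its range is refused whole. "grip" is the opening, from 0 (shut) to 1 (fully open), set as the call begins (left out, the last holds). The fingers move at their own pace and stop on an object; "newtons" is the grip in N (left out, the last holds). Time passes only in rows, so rows that repeat a pose let the fingers close. It gives the time, the measured TCP pose, the force, the opening and the grip force at its end, in the units of the state.
- bot.get_obs(): the state, without advancing time (a new reading comes with each control period).
- capture(name): name is "side" or "top"; returns (picture, depth): 480x640x3 uint8, red, green, blue; 480x640 float32, mm along the optical axis (not along the pixel's ray), 0 where there is no reading.
- camera_info(name): a dict with "vfov" (degrees; the focal length in pixels is half the picture's height over the tangent of half this angle, whatever the lens; pixels are square), "cx", "cy" (the principal point, pixels), "world_to_cam" (4x4, takes a point from world to camera coordinates). Camera axes: x right, y down, z forward; pixel columns grow to the right and rows downward; lengths in mm; the calibration is good to about 2 mm. A picture is of the moment at which its call begins. camera_info takes no time and is no camera call.
- bot.close_job(): hands the job in; it is judged then, once.
The state is a dict: "time_s": time; "joints": joint angles; "qvel": joint speeds; "joint_torque": joint torques, N m; "eef_pos": TCP position; "ee_rot": TCP orientation; "ft_force": force on the tool from outside, world axes, zero at the start; "moment": the same for the moment, N m; "finger_gap": finger opening in mm; "grasp_force": force on a finger pad.
Only numpy, scipy, OpenCV 4.12 (cv2) and the standard library are available. Lean on these libraries where they do the work, as an engineer would, in place of code of your own. Each camera call takes 0.05 s, during which the arm holds its last target. There are 200 camera calls.

TASK

Gauge the cast torque arms one at a time, from the longest to the shortest: find where each balances by a trial lift and shift your grip until it hangs steady and level well clear of the bench in a light grip of no more than 12 N, then lay it flat on the caliper bed with its tail between the jaws, let go, and slide the jaw gently but firmly shut until it presses the tail against the anvil, keeping the pressure on for a moment. Open the caliper again and lay that arm flat in the aluminium tray before taking up the next. When all are in the tray, slide the empty caliper fully shut, and leave the other things on the bench where they are.

Things in the scene. Friction and masses are not known exactly. Their poses are not given: they have to be found in the camera images.
- cast_long: longest cast torque arm (may be absent), 0.85 kg: round boss 40 mm across, 24 high, and a square bar 16 wide, 16 high, undersides flush, bar end (tail) 155 mm from boss axis. Origin: boss axis, underside; x along bar to tail, z up. Starts flat, tail outward. Cored inside, so the balance point varies: on the bar, 35 to 78 mm from boss axis; gripped lightly off it, the arm sags
- cast_long_tail (a point): middle of the end face of the longest arm's bar, 8 mm above its underside
- cast_mid: middle cast torque arm (may be absent), 0.85 kg: round boss 40 mm across, 24 high, and a square bar 16 wide, 16 high, undersides flush, bar end (tail) 130 mm from boss axis. Origin: boss axis, underside; x along bar to tail, z up. Starts flat, tail outward. Cored inside, so the balance point varies: on the bar, 35 to 74 mm from boss axis; gripped lightly off it, the arm sags
- cast_mid_tail (a point): middle of the end face of the middle arm's bar, 8 mm above its underside
- cast_short: shortest cast torque arm (may be absent), 0.85 kg: round boss 40 mm across, 24 high, and a square bar 16 wide, 16 high, undersides flush, bar end (tail) 105 mm from boss axis. Origin: boss axis, underside; x along bar to tail, z up. Starts flat, tail outward. Cored inside, so the balance point varies: on the bar, 35 to 57 mm from boss axis; gripped lightly off it, the arm sags
- cast_short_tail (a point): middle of the end face of the shortest arm's bar, 8 mm above its underside
- caliper: bench caliper, fixed: flat grey bed 220 mm (x) by 120 (y), top 20 mm above the bench; origin centre of underside. Jaw and anvil stand on it at x = +18 mm. Lay an arm along x, boss axis at x = -70 mm (short arm) to -88 mm, bar passing between jaw and anvil. A boss does not fit between them
- anvil_face (a point): centre of the face of the fixed steel anvil (20 mm along x, 26 mm high above the bed), at x = 18, y = +10 mm of the caliper, 28 mm above the bench; the face looks to the caliper's -y, the anvil is 16 mm thick behind it
- jaw_face (a point): centre of the face of the sliding steel jaw (20 mm along x, 16 mm thick, 26 mm high above the bed), looking to the caliper's +y at the anvil
- jaw_tab (a point): middle of the top of the black thumb tab on the jaw: 20 mm along x, 12 mm thick along y, standing from 26 mm to 60 mm above the bed (top 80 mm above the bench), its middle 10 mm behind the jaw face; pinch it from above across its 12 mm and slide it
- jaw (a joint): gap between jaw face and anvil face, m: 0 shut, 0.036 fully open; the jaw slides along the caliper's -y as it opens, with about 2.5 N of friction and no spring, and stays where left; found anywhere from nearly shut to open
- anvil: the fixed anvil; origin at the foot of its face on the bed
- tray: fixed open aluminium tray 220 mm (x) by 240 mm (y) by 25 mm high, walls and floor 3 mm; origin at the centre of its underside. The three arms fit side by side along its x, about 75 mm apart
- screwdriver: bystander: red-handled screwdriver
- spanner: bystander: steel spanner
- tape: bystander: black tape roll, 70 mm across, 19 mm high
- solvent: bystander: small bottle with blue cap, 50 mm across, 120 mm high
- coil: bystander: copper-coloured bobbin, 56 mm across, 40 mm high
- capacitor: bystander: black can capacitor, 30 mm across, 40 mm high
- meter: bystander: orange multimeter, 160 x 80 x 36 mm
Not all that is in view belongs to the job. Leave any turquoise look-alike of the cast_long alone. Leave any yellow look-alike of the cast_mid alone.

How it is judged (in metres and radians):
On the way, in this order (a step that is already met when the one before it is completed fails the run):
1. the longest arm hangs level (within 3 degrees) in a light grip (at most 12 N on each finger, 24 N on both together), its underside at least 35 mm above the bench, for 0.5 s (height (world z) of cast_long above 0.035 m and angle between cast_long's own z axis and vertical below 0.055 rad and contact force between the fingers and cast_long between 1 and 26 N), for 0.5 s.
2. the longest arm lies flat on the caliper bed, let go, its tail closed between jaw and anvil with at least 1.5 N on both, for 0.2 s (contact force between each of jaw, anvil and cast_long above 1.5 N and angle between cast_long's own z axis and vertical below 0.07 rad and contact force between the fingers and cast_long below 0.1 N and x of jaw_face in the frame of cast_long above 0.05 m and z of cast_long in the frame of caliper below 0.03 m), for 0.2 s.
3. the longest arm lies flat in the tray, let go (z of cast_long in the frame of tray below 0.015 m and angle between cast_long's own z axis and vertical below 0.12 rad and linear speed of cast_long below 0.03 m/s and x of cast_long in the frame of tray between -0.112 and 0.112 m and y of cast_long in the frame of tray between -0.122 and 0.122 m and x of cast_long_tail in the frame of tray between -0.112 and 0.112 m and y of cast_long_tail in the frame of tray between -0.122 and 0.122 m and contact force between the fingers and cast_long below 0.1 N), for 0.2 s.
4. the middle arm hangs level (within 3 degrees) in a light grip (at most 12 N on each finger, 24 N on both together), its underside at least 35 mm above the bench, for 0.5 s (height (world z) of cast_mid above 0.035 m and angle between cast_mid's own z axis and vertical below 0.055 rad and contact force between the fingers and cast_mid between 1 and 26 N), for 0.5 s.
5. the middle arm lies flat on the caliper bed, let go, its tail closed between jaw and anvil with at least 1.5 N on both, for 0.2 s (contact force between each of jaw, anvil and cast_mid above 1.5 N and angle between cast_mid's own z axis and vertical below 0.07 rad and contact force between the fingers and cast_mid below 0.1 N and x of jaw_face in the frame of cast_mid above 0.05 m and z of cast_mid in the frame of caliper below 0.03 m), for 0.2 s.
6. the middle arm lies flat in the tray, let go (z of cast_mid in the frame of tray below 0.015 m and angle between cast_mid's own z axis and vertical below 0.12 rad and linear speed of cast_mid below 0.03 m/s and x of cast_mid in the frame of tray between -0.112 and 0.112 m and y of cast_mid in the frame of tray between -0.122 and 0.122 m and x of cast_mid_tail in the frame of tray between -0.112 and 0.112 m and y of cast_mid_tail in the frame of tray between -0.122 and 0.122 m and contact force between the fingers and cast_mid below 0.1 N), for 0.2 s.
7. the shortest arm hangs level (within 3 degrees) in a light grip (at most 12 N on each finger, 24 N on both together), its underside at least 35 mm above the bench, for 0.5 s (height (world z) of cast_short above 0.035 m and angle between cast_short's own z axis and vertical below 0.055 rad and contact force between the fingers and cast_short between 1 and 26 N), for 0.5 s.
8. the shortest arm lies flat on the caliper bed, let go, its tail closed between jaw and anvil with at least 1.5 N on both, for 0.2 s (contact force between each of jaw, anvil and cast_short above 1.5 N and angle between cast_short's own z axis and vertical below 0.07 rad and contact force between the fingers and cast_short below 0.1 N and x of jaw_face in the frame of cast_short above 0.05 m and z of cast_short in the frame of caliper below 0.03 m), for 0.2 s.
9. the shortest arm lies flat in the tray, let go (z of cast_short in the frame of tray below 0.015 m and angle between cast_short's own z axis and vertical below 0.12 rad and linear speed of cast_short below 0.03 m/s and x of cast_short in the frame of tray between -0.112 and 0.112 m and y of cast_short in the frame of tray between -0.122 and 0.122 m and x of cast_short_tail in the frame of tray between -0.112 and 0.112 m and y of cast_short_tail in the frame of tray between -0.122 and 0.122 m and contact force between the fingers and cast_short below 0.1 N), for 0.2 s.
10. the empty caliper is slid fully shut (gap under 3 mm) (value of joint jaw below 0.003 m), for 0.2 s.
At the end, for the whole second after the job is handed in: every arm present lies flat and still in the tray, boss and tail inside its walls (underside within 15 mm of the bench, tilt under 7 degrees), and the caliper gap is under 3 mm (z of each of cast_long, cast_mid, cast_short in the frame of tray below 0.015 m and angle between each of cast_long, cast_mid, cast_short's own z axis and vertical below 0.12 rad and linear speed of each of cast_long, cast_mid, cast_short below 0.03 m/s and x of cast_long in the frame of tray between -0.112 and 0.112 m and y of cast_long in the frame of tray between -0.122 and 0.122 m and x of cast_long_tail in the frame of tray between -0.112 and 0.112 m and y of cast_long_tail in the frame of tray between -0.122 and 0.122 m and x of cast_mid in the frame of tray between -0.112 and 0.112 m and y of cast_mid in the frame of tray between -0.122 and 0.122 m and x of cast_mid_tail in the frame of tray between -0.112 and 0.112 m and y of cast_mid_tail in the frame of tray between -0.122 and 0.122 m and x of cast_short in the frame of tray between -0.112 and 0.112 m and y of cast_short in the frame of tray between -0.122 and 0.122 m and x of cast_short_tail in the frame of tray between -0.112 and 0.112 m and y of cast_short_tail in the frame of tray between -0.122 and 0.122 m and value of joint jaw below 0.003 m); the robot touches nothing.
It fails at once if the jaw presses an arm with more than 40 N (contact force between jaw and cast_long above 40 N or contact force between jaw and cast_mid above 40 N or contact force between jaw and cast_short above 40 N).
It fails at once if a bystander is moved more than 50 mm (distance of any of screwdriver, spanner, tape, solvent, coil, capacitor, meter from where it was at the start of the episode above 0.05 m).
Of cast_long, cast_mid, cast_short only 2 to 3 are there at a start; the rules pass over those that are not, and their reading is None.
At some moment in a run one of cast_long, cast_mid, cast_short may be knocked a few centimetres aside while the robot is not near it.
Once in a run the grip may slacken for a moment while it holds something.
It also fails if it takes over 210 s, if anything falls off the work surface, if the arm or the gripper's body presses on something with over 40 N, if the wrist force passes 120 N, or if a joint passes its speed limit or range.

## Working session

There is one attempt and no reset: what is moved stays moved. The work goes in short steps, Python scripts to look and compute and a tool call to move; the robot and the scene stay as the last step left them, time stands still between calls to the robot, and variables do not carry over. Pictures are saved under pics/ and viewed, at most 14 in all, crops included, and the job is handed in when it is done.

Besides the shell and the picture viewer there is one more tool, called after "Call:" as a command line: name --argument value ..., lists and objects as JSON in quotes. send_rows: Moves the arm, as the interface text tells. Its arguments: {"type":"object","properties":{"plan":{"type":"array"},"grip":{"type":"number"},"newtons":{"type":"number"}},"required":["plan"]}

```bash
ls; mkdir -p pics; python3 - <<'E'
from workcell import bot,capture,camera_info
import cv2,numpy as np
for n in("top","side"):
    p,d=capture(n);cv2.imwrite(f"pics/{n}0.png",p[:,:,::-1]);np.save(f"pics/{n}0d.npy",d)
    c=camera_info(n);print(n,c)
o=bot.get_obs();print({k:np.round(v,3).tolist() for k,v in o.items()})
E
```

```text
pics
top {'vfov': 49.76994185954165, 'cx': 313.46884095230723, 'cy': 242.81886837727959, 'world_to_cam': array([[-2.17736705e-02, -9.99736216e-01, -7.30788895e-03,
        -5.13911214e+01],
       [-9.88546679e-01,  2.26206702e-02, -1.49210481e-01,
         5.08583243e+02],
       [ 1.49336431e-01,  3.97532950e-03, -9.88778452e-01,
         1.05491581e+03],
       [ 0.00000000e+00,  0.00000000e+00,  0.00000000e+00,
         1.00000000e+00]])}
side {'vfov': 56.97655179052796, 'cx': 323.35748902678444, 'cy': 236.73486536694386, 'world_to_cam': array([[ 9.92667122e-01, -1.18923242e-01,  2.16621068e-02,
        -5.15712762e+02],
       [-4.19955801e-02, -5.07326085e-01, -8.60730280e-01,
         7.19560423e+01],
       [ 1.13350587e-01,  8.53508937e-01, -5.08600176e-01,
         9.74012536e+02],
       [ 0.00000000e+00,  0.00000000e+00,  0.00000000e+00,
         1.00000000e+00]])}
{'time_s': 0.1, 'joints': [-1.241, 0.418, -0.01, 1.614, 0.005, 1.111, -0.053], 'qvel': [0.001, -0.002, -0.002, 0.0, 0.001, -0.002, -0.001], 'joint_torque': [0.001, -86.581, 0.679, -43.563, 0.019, 0.005, -0.0], 'eef_pos': [226.401, 582.287, 303.34], 'ee_rot': [[-0.932, 0.362, -0.0], [0.362, 0.932, -0.001], [-0.0, -0.001, -1.0]], 'ft_force': [0.373, 0.103, 0.496], 'moment': [0.037, 0.0, 0.029], 'grasp_force': 0.0, 'finger_gap': 85.602}
```

View pics/top0.png

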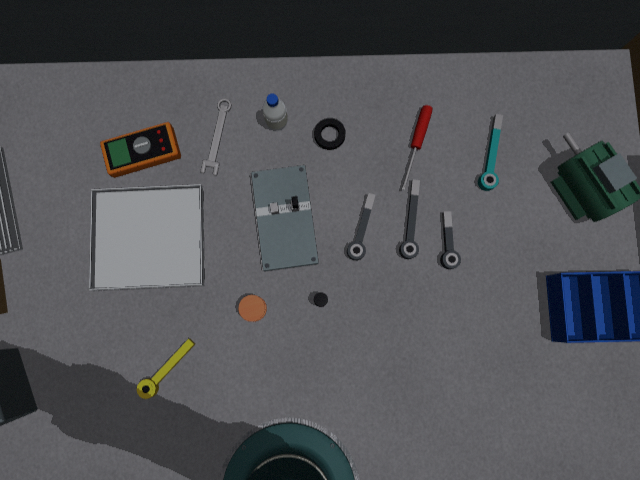

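View pics/side0.png

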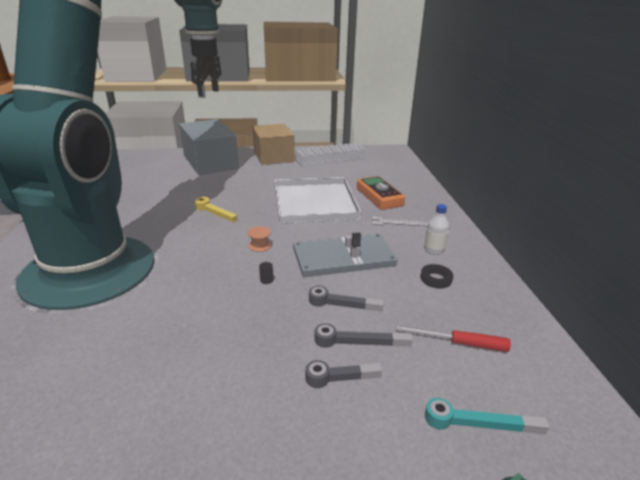

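Candidates, by top-view pixel:
- **cast_long:** dark grey, (410,250)→(416,182).
- **cast_mid:** dark grey, (357,251)→(370,196).
- **cast_short:** dark grey, (451,260)→(447,213).
- **Decoys:** turquoise at (489,181) and yellow at (148,388), both left alone.
- **Caliper:** bed centred near (284,217), with the anvil at (275,208) and the black tab at (295,203). The tray is at (147,238).

Next I measure them.

```bash
cat > h.py <<'E'
from workcell import bot,capture,camera_info
import cv2,numpy as np
from scipy.spatial.transform import Rotation as R
def cam(n):
    c=camera_info(n);return 240/np.tan(np.radians(c["vfov"])/2),c["cx"],c["cy"],np.array(c["world_to_cam"])
def xyz(n,d):
    f,cx,cy,T=cam(n);v,u=np.mgrid[:480,:640]
    p=np.stack([(u-cx)/f*d,(v-cy)/f*d,d],-1)
    return (p-T[:3,3])@T[:3,:3]
def plane(n,u,v,z):
    f,cx,cy,T=cam(n);r=T[:3,:3].T@np.array([(u-cx)/f,(v-cy)/f,1]);o=-T[:3,:3].T@T[:3,3]
    return (o+r*(z-o[2])/r[2])[:2]
def proj(n,P):
    f,cx,cy,T=cam(n);q=T[:3,:3]@np.array(P)+T[:3,3];return f*q[0]/q[2]+cx,f*q[1]/q[2]+cy
def go(x,y,z,yaw):
    "yaw: direction (rad, world) of tool y axis; prints shift/turn in tool axes"
    o=bot.get_obs();r=np.array(o["ee_rot"]);p=np.array(o["eef_pos"])
    yv=np.array([np.cos(yaw),np.sin(yaw),0]);zv=np.array([0,0,-1.]);t=np.stack([np.cross(yv,zv),yv,zv],1)
    print("t",np.round(r.T@(np.array([x,y,z])-p)/1000,4).tolist(),"r",np.round(R.from_matrix(r.T@t).as_rotvec(),4).tolist())
E
python3 - <<'E'
from h import *
p=cv2.imread("pics/top0.png");d=np.load("pics/top0d.npy");X=xyz("top",d)
print("bench z",[np.round(X[v,u],1).tolist() for v,u in((300,400),(150,370),(320,150))])
m=((X[...,2]>6)&(X[...,2]<200)&(d>0)).astype(np.uint8)
n,l,s,c=cv2.connectedComponentsWithStats(m)
for i in range(1,n):
    if s[i,4]>60:
        P=X[l==i];print(i,s[i].tolist(),np.round(c[i]),P.min(0).round(),P.max(0).round(),np.median(P[:,2]).round(1))
hsv=cv2.cvtColor(p,cv2.COLOR_BGR2HSV)
# ray measurements at pixel picks
for n_,u,v,z in[("bedc",251,172,20),("",304,165,20),("",317,262,20),("",263,270,20),("tray",91,188,25),("",202,185,25),("",203,287,25),("",91,290,25)]:
    print(n_,plane("top",u,v,z).round(1),X[v,u].round(1))
a=p[150:290,230:470];cv2.imwrite("pics/crop1.png",cv2.resize(a,None,fx=3.3,fy=3.3,interpolation=cv2.INTER_CUBIC))
E
```

```text
bench z [[384.6, -245.9, -1.0], [720.9, -194.1, -0.1], [353.8, 291.2, 0.5]]
118 [263, 93, 25, 38, 693] [275. 112.] [769. -10.   7.] [815.  40. 124.] 78.6
137 [201, 98, 30, 77, 461] [216. 138.] [671. 119.   6.] [849. 184.  13.] 8.1
157 [402, 105, 31, 85, 612] [419. 135.] [ 625. -335.    9.] [ 816. -259.   33.] 22.5
180 [478, 114, 25, 76, 806] [492. 157.] [ 621. -490.    6.] [ 794. -427.   30.] 17.8
188 [314, 118, 32, 32, 574] [329. 133.] [ 723. -138.    6.] [792. -69.  27.] 18.6
198 [100, 122, 81, 55, 2877] [140. 149.] [670. 229.   6.] [785. 401.  48.] 36.1
220 [551, 132, 89, 90, 4825] [596. 181.] [ 537. -722.    6.] [ 728. -583.  141.] 102.8
251 [0, 146, 22, 108, 1246] [  7. 214.] [504. 574.   6.] [745. 634.  45.] 25.6
276 [251, 165, 68, 106, 5596] [284. 218.] [454. -71.   6.] [685.  72.  84.] 20.3
308 [399, 179, 21, 80, 794] [411. 224.] [ 473. -298.    6.] [ 647. -247.   31.] 17.7
315 [89, 184, 116, 106, 1440] [140. 232.] [421. 175.   6.] [648. 420.  32.] 20.5
347 [347, 193, 28, 67, 661] [361. 231.] [ 473. -197.    6.] [ 618. -134.   29.] 18.5
495 [440, 211, 21, 58, 652] [449. 244.]
[... 211 characters left out ...]
0 [314, 292, 14, 15, 166] [320. 299.] [375. -88.  11.] [404. -61.  46.] 40.3
1067 [238, 294, 28, 27, 576] [251. 307.] [349.  42.   6.] [403.  97.  47.] 40.2
1179 [137, 338, 58, 61, 792] [162. 372.] [195. 193.   6.] [314. 308.  30.] 18.0
1200 [0, 348, 37, 78, 1975] [ 14. 387.] [147. 520.   6.] [302. 588. 124.] 56.7
1349 [223, 423, 131, 57, 5339] [290. 455.] [  25. -132.    6.] [137. 131. 200.] 14.9
bedc [670.3  71. ] [670.3  71.   20.1]
 [683.4 -45.6] [684.  -45.6  18.1]
 [468.4 -69.3] [468.3 -69.3  21. ]
 [453.9  46.2] [455.7  48.1   1.8]
tray [641.2 419.4] [648.3 431.1  -1.3]
 [642.1 177.3] [649.2 183.1  -1.1]
 [420.2 172.8] [4.219e+02 1.783e+02 1.000e-01]
 [419.1 410. ] [421.  421.9  -2.3]
```

View pics/crop1.png

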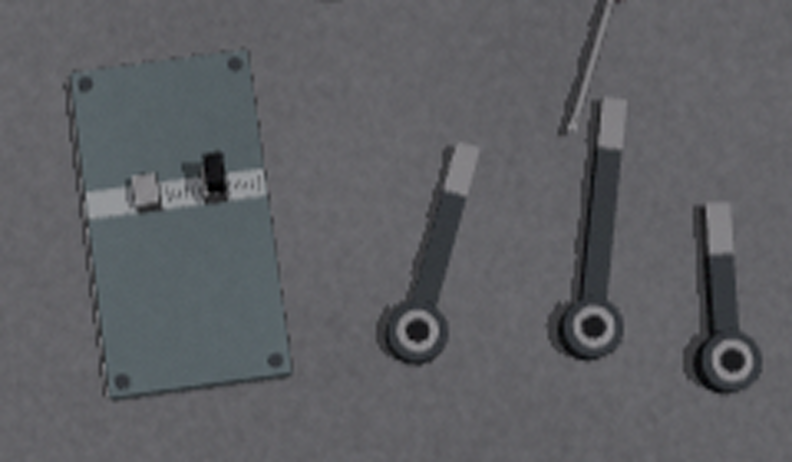

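The crop shows the chosen three dark grey arms: mid at crop (417,330), long at (592,328), short at (732,360). The jaw is part-open, with the anvil at (147,190) and the tab at (214,172). Next are precise fits.

```bash
cat >> h.py <<'E'
def fitarm(X,box,n="top",zb=0):
    "box u0,v0,u1,v1. boss centre, yaw boss->tail, tail"
    u0,v0,u1,v1=box;S=np.zeros(X.shape[:2],bool);S[v0:v1,u0:u1]=1
    v,u=np.nonzero(S&(X[...,2]>zb+7)&(X[...,2]<zb+34))
    m=np.zeros((480,640),np.uint8);m[v,u]=1
    m=cv2.morphologyEx(m,cv2.MORPH_OPEN,np.ones((3,3),np.uint8));k,l,s,c=cv2.connectedComponentsWithStats(m)
    m=(l==1+s[1:,4].argmax()).astype(np.uint8);v,u=np.nonzero(m)
    Q=np.array([plane(n,a,b,zb+16) for a,b in zip(u,v)])
    dt=cv2.distanceTransform(m,cv2.DIST_L2,5);b=np.unravel_index(dt.argmax(),dt.shape);B=plane(n,b[1],b[0],zb+22)
    for _ in range(3):
        far=Q[np.linalg.norm(Q-B,axis=1)>28];vx,vy,x0,y0=cv2.fitLine(far.astype(np.float32),cv2.DIST_HUBER,0,.01,.01).ravel()
        a=np.array([vx,vy]); a=a if a@(far.mean(0)-B)>0 else -a
        B=np.array([x0,y0])+a*((B-[x0,y0])@a)
    s=(Q-B)@a
    return B,np.arctan2(a[1],a[0]),s.min(),s.max(),len(u)
E
python3 - <<'E'
from h import *
d=np.load("pics/top0d.npy");X=xyz("top",d)
for n,b in dict(long=(395,176,425,262),mid=(342,188,380,264),short=(436,206,466,272)).items():
    B,y,s0,s1,k=fitarm(X,b);print(n,B.round(1),"yaw",round(y,4),"ext",round(s0,1),round(s1,1),k,"boss from tail end",)
S=np.zeros((480,640),bool);S[160:275,245:322]=1
P=X[S&(abs(X[...,2]-20)<5)][:,:2].astype(np.float32);print("bed",cv2.minAreaRect(P))
v,u=np.nonzero(S&(X[...,2]>34)&(X[...,2]<100));print("jaw stuff");
S2=S&(X[...,2]>68);print("tab",X[S2].mean(0).round(1),X[S2].min(0).round(),X[S2].max(0).round())
S2=S&(X[...,2]>38)&(X[...,2]<52);l=X[S2];print(l.min(0).round(),l.max(0).round())
S=np.zeros((480,640),bool);S[178:298,82:212]=1
P=X[S&(X[...,2]>15)&(X[...,2]<34)][:,:2].astype(np.float32);print("tray",cv2.minAreaRect(P))
p,dd=capture("side");Y=xyz("side",dd)
S=np.zeros((480,640),bool);S[225:270,335:375]=1
S2=S&(Y[...,2]>60)&(Y[...,2]<90)
print("side tab",Y[S2].mean(0).round(1),Y[S2].min(0).round(),Y[S2].max(0).round(),S2.sum())
S2=S&(Y[...,2]>30)&(Y[...,2]<50);print(Y[S2].min(0).round(),Y[S2].max(0).round())
print(bot.tip_reach)
E
```

```text
long [ 494.1 -266.7] yaw -0.1473 ext -21.1 154.2 779 boss from tail end
mid [ 492.3 -152.6] yaw -0.303 ext -20.2 130.8 658 boss from tail end
short [ 479.  -353.6] yaw 0.0021 ext -29.5 95.1 634 boss from tail end
bed ((569.877685546875, 0.8336563110351562), (220.96334838867188, 121.69593048095703), 6.413955211639404)
jaw stuff
tab [504.3 -40.2 440.5] [344. -67.  70.] [ 600.  -20. 1119.]
[575. -32.  38.] [600.  28.  50.]
tray ((533.0320434570312, 298.4561767578125), (220.97377014160156, 243.28350830078125), 1.1873986721038818)
side tab [587.1 -29.4  72.3] [578. -34.  60.] [598. -18.  81.] 90
[572. -34.  30.] [599.  27.  50.]
72.6
```

```bash
python3 - <<'E'
from h import *
go(549.5,-274.9,160,1.4235)
E
```

```text
t [-0.6117, -0.6818, 0.1441] r [-0.0009, -0.0, -0.2235]
```

Call:
send_rows --plan '[{"tx":-0.6117,"ty":-0.6818,"tz":0.0,"rz":-0.2235},{"tx":-0.6117,"ty":-0.6818,"tz":0.0,"rz":-0.2235},{"tx":-0.6117,"ty":-0.6818,"tz":0.0,"rz":-0.2235},{"tx":-0.6117,"ty":-0.6818,"tz":0.0,"rz":-0.2235},{"tx":-0.6117,"ty":-0.6818,"tz":0.0,"rz":-0.2235},{"tx":-0.6117,"ty":-0.6818,"tz":0.0,"rz":-0.2235},{"tx":-0.6117,"ty":-0.6818,"tz":0.0,"rz":-0.2235},{"tx":-0.6117,"ty":-0.6818,"tz":0.0,"rz":-0.2235},{"tx":-0.6117,"ty":-0.6818,"tz":0.0,"rz":-0.2235},{"tx":-0.6117,"ty":-0.6818,"tz":0.0,"rz":-0.2235},{"tx":-0.6117,"ty":-0.6818,"tz":0.0,"rz":-0.2235},{"tx":-0.6117,"ty":-0.6818,"tz":0.0,"rz":-0.2235},{"tx":-0.6117,"ty":-0.6818,"tz":0.0,"rz":-0.2235},{"tx":-0.6117,"ty":-0.6818,"tz":0.144,"rz":-0.2235},{"tx":-0.6117,"ty":-0.6818,"tz":0.144,"rz":-0.2235},{"tx":-0.6117,"ty":-0.6818,"tz":0.144,"rz":-0.2235},{"tx":-0.6117,"ty":-0.6818,"tz":0.144,"rz":-0.2235},{"tx":-0.6117,"ty":-0.6818,"tz":0.144,"rz":-0.2235},{"tx":-0.6117,"ty":-0.6818,"tz":0.144,"rz":-0.2235},{"tx":-0.6117,"ty":-0.6818,"tz":0.144,"rz":-0.2235}]' --grip 0.6

```text
schema error: expected keys tx, ty, tz, rx, ry, rz
```

Call:
send_rows --plan '[{"tx":-0.6117,"ty":-0.6818,"tz":0.0,"rx":0,"ry":0,"rz":-0.2235},{"tx":-0.6117,"ty":-0.6818,"tz":0.0,"rx":0,"ry":0,"rz":-0.2235},{"tx":-0.6117,"ty":-0.6818,"tz":0.0,"rx":0,"ry":0,"rz":-0.2235},{"tx":-0.6117,"ty":-0.6818,"tz":0.0,"rx":0,"ry":0,"rz":-0.2235},{"tx":-0.6117,"ty":-0.6818,"tz":0.0,"rx":0,"ry":0,"rz":-0.2235},{"tx":-0.6117,"ty":-0.6818,"tz":0.0,"rx":0,"ry":0,"rz":-0.2235},{"tx":-0.6117,"ty":-0.6818,"tz":0.0,"rx":0,"ry":0,"rz":-0.2235},{"tx":-0.6117,"ty":-0.6818,"tz":0.0,"rx":0,"ry":0,"rz":-0.2235},{"tx":-0.6117,"ty":-0.6818,"tz":0.0,"rx":0,"ry":0,"rz":-0.2235},{"tx":-0.6117,"ty":-0.6818,"tz":0.0,"rx":0,"ry":0,"rz":-0.2235},{"tx":-0.6117,"ty":-0.6818,"tz":0.0,"rx":0,"ry":0,"rz":-0.2235},{"tx":-0.6117,"ty":-0.6818,"tz":0.0,"rx":0,"ry":0,"rz":-0.2235},{"tx":-0.6117,"ty":-0.6818,"tz":0.0,"rx":0,"ry":0,"rz":-0.2235},{"tx":-0.6117,"ty":-0.6818,"tz":0.0,"rx":0,"ry":0,"rz":-0.2235},{"tx":-0.6117,"ty":-0.6818,"tz":0.0,"rx":0,"ry":0,"rz":-0.2235},{"tx":-0.6117,"ty":-0.6818,"tz":0.0,"rx":0,"ry":0,"rz":-0.2235},{"tx":-0.6117,"ty":-0.6818,"tz":0.0,"rx":0,"ry":0,"rz":-0.2235},{"tx":-0.6117,"ty":-0.6818,"tz":0.144,"rx":0,"ry":0,"rz":-0.2235},{"tx":-0.6117,"ty":-0.6818,"tz":0.144,"rx":0,"ry":0,"rz":-0.2235},{"tx":-0.6117,"ty":-0.6818,"tz":0.144,"rx":0,"ry":0,"rz":-0.2235}]' --grip 0.6

```text
time_s: 2.15
eef_pos: [548.4, -272.2, 165.6]
ee_rot: [[-0.989, 0.147, 0.0], [0.147, 0.989, -0.0], [-0.0, -0.0, -1.0]]
ft_force: [0.1, 0.4, 1.7]
finger_gap: 51.3
grasp_force: 0.0
```

Call:
send_rows --plan '[{"tx":0,"ty":0,"tz":0,"rx":0,"ry":0,"rz":0},{"tx":0,"ty":0,"tz":0.04,"rx":0,"ry":0,"rz":0},{"tx":0,"ty":0,"tz":0.07,"rx":0,"ry":0,"rz":0},{"tx":0,"ty":0,"tz":0.084,"rx":0,"ry":0,"rz":0},{"tx":0,"ty":0,"tz":0.084,"rx":0,"ry":0,"rz":0},{"tx":0,"ty":0,"tz":0.084,"rx":0,"ry":0,"rz":0}]'

```text
time_s: 2.75
eef_pos: [549.0, -271.5, 85.3]
ee_rot: [[-0.989, 0.147, 0.002], [0.147, 0.989, -0.001], [-0.002, -0.0, -1.0]]
ft_force: [-0.7, -0.1, 0.0]
finger_gap: 51.4
grasp_force: 0.0
```

Call:
send_rows --plan '[{"tx":0,"ty":0,"tz":0,"rx":0,"ry":0,"rz":0},{"tx":0,"ty":0,"tz":0,"rx":0,"ry":0,"rz":0},{"tx":0,"ty":0,"tz":0,"rx":0,"ry":0,"rz":0},{"tx":0,"ty":0,"tz":0,"rx":0,"ry":0,"rz":0},{"tx":0,"ty":0,"tz":0,"rx":0,"ry":0,"rz":0},{"tx":0,"ty":0,"tz":0,"rx":0,"ry":0,"rz":0}]' --grip 0 --newtons 60

```text
time_s: 3.35
eef_pos: [548.8, -272.0, 85.1]
ee_rot: [[-0.989, 0.147, 0.002], [0.147, 0.989, -0.001], [-0.002, -0.001, -1.0]]
ft_force: [-2.8, -0.7, 13.6]
finger_gap: 13.2
grasp_force: 58.6
```

Call:
send_rows --plan '[{"tx":0,"ty":0,"tz":0,"rx":0,"ry":0,"rz":0},{"tx":0,"ty":0,"tz":0,"rx":0,"ry":0,"rz":0},{"tx":0,"ty":0,"tz":0,"rx":0,"ry":0,"rz":0},{"tx":-0.001,"ty":-0.003,"tz":0.0085,"rx":0,"ry":0,"rz":0},{"tx":-0.001,"ty":-0.003,"tz":0.0085,"rx":0,"ry":0,"rz":0},{"tx":-0.001,"ty":-0.003,"tz":0.0085,"rx":0,"ry":0,"rz":0}]' --grip 0.45

```text
time_s: 3.95
eef_pos: [548.6, -274.6, 74.6]
ee_rot: [[-0.989, 0.147, -0.001], [0.147, 0.989, 0.0], [0.001, -0.0, -1.0]]
ft_force: [-0.6, 0.2, 0.9]
finger_gap: 38.5
grasp_force: 0.0
```

Call:
send_rows --plan '[{"tx":0,"ty":0,"tz":0,"rx":0,"ry":0,"rz":0},{"tx":0,"ty":0,"tz":0,"rx":0,"ry":0,"rz":0},{"tx":0,"ty":0,"tz":0,"rx":0,"ry":0,"rz":0},{"tx":0,"ty":0,"tz":0,"rx":0,"ry":0,"rz":0},{"tx":0,"ty":0,"tz":0,"rx":0,"ry":0,"rz":0},{"tx":0,"ty":0,"tz":0,"rx":0,"ry":0,"rz":0}]' --grip 0 --newtons 60

```text
time_s: 4.55
eef_pos: [549.0, -274.1, 75.4]
ee_rot: [[-0.989, 0.146, 0.0], [0.146, 0.989, 0.0], [-0.0, 0.0, -1.0]]
ft_force: [-1.1, 3.1, 5.2]
finger_gap: 14.6
grasp_force: 59.5
```

Call:
send_rows --plan '[{"tx":0,"ty":0,"tz":-0.01,"rx":0,"ry":0,"rz":0},{"tx":0,"ty":0,"tz":-0.03,"rx":0,"ry":0,"rz":0},{"tx":0,"ty":0,"tz":-0.05,"rx":0,"ry":0,"rz":0},{"tx":0,"ty":0,"tz":-0.06,"rx":0,"ry":0,"rz":0},{"tx":0,"ty":0,"tz":-0.06,"rx":0,"ry":0,"rz":0},{"tx":0,"ty":0,"tz":-0.06,"rx":0,"ry":0,"rz":0},{"tx":0,"ty":0,"tz":-0.06,"rx":0,"ry":0,"rz":0},{"tx":0,"ty":0,"tz":-0.06,"rx":0,"ry":0,"rz":0}]'

```text
time_s: 5.35
eef_pos: [548.5, -274.3, 134.2]
ee_rot: [[-0.989, 0.147, -0.001], [0.147, 0.989, 0.0], [0.001, 0.0, -1.0]]
ft_force: [0.2, 0.6, -7.9]
finger_gap: 14.3
grasp_force: 59.9
```

```bash
cat >> h.py <<'E'
def mom(k=5):
    "moment about grasp: mean over k readings (0.05 s each); offset of CoM along tool x in mm"
    M=[];F=[]
    for i in range(k):
        p,d=capture("side");o=bot.get_obs();r=np.array(o["ee_rot"]);M.append(r.T@o["moment"]);F.append(r.T@o["ft_force"])
    M=np.array(M);F=np.array(F);m=M.mean(0);f=F.mean(0)
    print("M tool",m.round(3),"sd",M.std(0).round(3),"F tool",f.round(2),"off x mm",round(float(-m[1]/8.34*1000),1),"z",round(o["eef_pos"][2],1),"grip",round(o["grasp_force"],1),o["time_s"])
    return p,d
E
python3 - <<'E'
from h import *
p,d=mom();cv2.imwrite("pics/l1.png",p[200:420,250:520][:,:,::-1].repeat(2,0).repeat(2,1))
E
```

```text
M tool [ 0.023 -0.005  0.017] sd [0.025 0.013 0.031] F tool [0.03 0.12 8.32] off x mm 0.6 z 134.9 grip 59.9 5.6
```

View pics/l1.png

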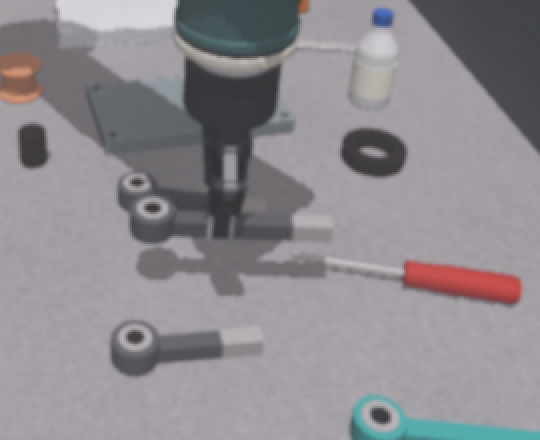

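The picture shows the long arm held level at crop (230,225), clear of the bench, and the wrist moment puts the balance within about 1 mm of the grip. I'll lighten the grip.

Call:
send_rows --plan '[{"tx":0,"ty":0,"tz":0,"rx":0,"ry":0,"rz":0},{"tx":0,"ty":0,"tz":0,"rx":0,"ry":0,"rz":0}]' --grip 0 --newtons 12

```text
time_s: 5.8
eef_pos: [548.9, -274.5, 135.1]
ee_rot: [[-0.989, 0.147, 0.0], [0.147, 0.989, -0.0], [-0.0, -0.0, -1.0]]
ft_force: [0.1, 0.3, -8.9]
finger_gap: 14.0
grasp_force: 59.9
```

Call:
send_rows --plan '[{"tx":0,"ty":0,"tz":0,"rx":0,"ry":0,"rz":0},{"tx":0,"ty":0,"tz":0,"rx":0,"ry":0,"rz":0},{"tx":0,"ty":0,"tz":0,"rx":0,"ry":0,"rz":0}]' --grip 0 --newtons 20

```text
time_s: 6.1
eef_pos: [548.9, -274.5, 135.1]
ee_rot: [[-0.989, 0.147, 0.0], [0.147, 0.989, -0.0], [-0.0, -0.0, -1.0]]
ft_force: [-0.6, -0.0, -7.6]
finger_gap: 14.3
grasp_force: 59.9
```

Call:
send_rows --plan '[{"tx":0,"ty":0,"tz":0,"rx":0,"ry":0,"rz":0},{"tx":0,"ty":0,"tz":0,"rx":0,"ry":0,"rz":0},{"tx":0,"ty":0,"tz":0,"rx":0,"ry":0,"rz":0}]' --grip 0.05 --newtons 12

```text
time_s: 6.4
eef_pos: [548.9, -274.5, 135.1]
ee_rot: [[-0.989, 0.147, 0.0], [0.147, 0.989, -0.0], [-0.0, -0.0, -1.0]]
ft_force: [0.1, 0.1, -8.3]
finger_gap: 14.3
grasp_force: 59.9
```

Call:
send_rows --plan '[{"tx":0,"ty":0,"tz":0.03,"rx":0,"ry":0,"rz":0},{"tx":0,"ty":0,"tz":0.05,"rx":0,"ry":0,"rz":0},{"tx":0,"ty":0,"tz":0.06,"rx":0,"ry":0,"rz":0},{"tx":0,"ty":0,"tz":0.06,"rx":0,"ry":0,"rz":0},{"tx":0,"ty":0,"tz":0.06,"rx":0,"ry":0,"rz":0}]'

```text
time_s: 6.9
eef_pos: [549.0, -274.7, 75.4]
ee_rot: [[-0.989, 0.147, 0.0], [0.147, 0.989, -0.0], [-0.0, -0.0, -1.0]]
ft_force: [0.3, 0.1, -8.6]
finger_gap: 14.1
grasp_force: 63.4
```

Call:
send_rows --plan '[{"tx":0,"ty":0,"tz":0,"rx":0,"ry":0,"rz":0},{"tx":0,"ty":0,"tz":0,"rx":0,"ry":0,"rz":0},{"tx":0,"ty":0,"tz":0,"rx":0,"ry":0,"rz":0}]' --grip 0.35

```text
time_s: 7.2
eef_pos: [549.2, -274.7, 75.7]
ee_rot: [[-0.989, 0.147, 0.001], [0.147, 0.989, -0.001], [-0.001, -0.0, -1.0]]
ft_force: [0.1, -0.1, -0.4]
finger_gap: 29.7
grasp_force: 0.0
```

Call:
send_rows --plan '[{"tx":0,"ty":0,"tz":0,"rx":0,"ry":0,"rz":0},{"tx":0,"ty":0,"tz":0,"rx":0,"ry":0,"rz":0},{"tx":0,"ty":0,"tz":0,"rx":0,"ry":0,"rz":0},{"tx":0,"ty":0,"tz":0,"rx":0,"ry":0,"rz":0},{"tx":0,"ty":0,"tz":0,"rx":0,"ry":0,"rz":0}]' --grip 0 --newtons 12

```text
time_s: 7.7
eef_pos: [549.1, -274.7, 75.5]
ee_rot: [[-0.989, 0.147, 0.001], [0.147, 0.989, -0.0], [-0.001, -0.0, -1.0]]
ft_force: [-1.5, 1.2, 6.0]
finger_gap: 15.1
grasp_force: 21.2
```

Call:
send_rows --plan '[{"tx":0,"ty":0,"tz":0,"rx":0,"ry":0,"rz":0},{"tx":0,"ty":0,"tz":0,"rx":0,"ry":0,"rz":0},{"tx":0,"ty":0,"tz":0,"rx":0,"ry":0,"rz":0}]' --grip 0.25 --newtons 12

```text
time_s: 8.0
eef_pos: [548.9, -274.4, 75.0]
ee_rot: [[-0.989, 0.147, -0.0], [0.147, 0.989, -0.0], [0.0, -0.0, -1.0]]
ft_force: [1.0, -0.3, 0.5]
finger_gap: 21.2
grasp_force: 0.0
```

Call:
send_rows --plan '[{"tx":0,"ty":0,"tz":0,"rx":0,"ry":0,"rz":0},{"tx":0,"ty":0,"tz":0,"rx":0,"ry":0,"rz":0},{"tx":0,"ty":0,"tz":0,"rx":0,"ry":0,"rz":0},{"tx":0,"ty":0,"tz":0,"rx":0,"ry":0,"rz":0}]' --grip 0.18

```text
time_s: 8.4
eef_pos: [548.8, -274.5, 75.1]
ee_rot: [[-0.989, 0.147, -0.0], [0.147, 0.989, -0.0], [-0.0, -0.0, -1.0]]
ft_force: [-0.4, 0.1, 0.4]
finger_gap: 15.4
grasp_force: 12.9
```

Call:
send_rows --plan '[{"tx":0,"ty":0,"tz":0,"rx":0,"ry":0,"rz":0},{"tx":0,"ty":0,"tz":0,"rx":0,"ry":0,"rz":0},{"tx":0,"ty":0,"tz":0,"rx":0,"ry":0,"rz":0}]' --grip 0.175

```text
time_s: 8.7
eef_pos: [548.8, -274.5, 75.1]
ee_rot: [[-0.989, 0.147, -0.0], [0.147, 0.989, -0.0], [0.0, -0.0, -1.0]]
ft_force: [-0.3, -1.1, 0.5]
finger_gap: 15.8
grasp_force: 13.6
```

Call:
send_rows --plan '[{"tx":0,"ty":0,"tz":0,"rx":0,"ry":0,"rz":0},{"tx":0,"ty":0,"tz":0,"rx":0,"ry":0,"rz":0},{"tx":0,"ty":0,"tz":0,"rx":0,"ry":0,"rz":0}]' --grip 0.17

```text
time_s: 9.0
eef_pos: [548.8, -274.5, 75.1]
ee_rot: [[-0.989, 0.147, 0.0], [0.147, 0.989, -0.0], [-0.0, -0.0, -1.0]]
ft_force: [-1.7, -1.4, 1.4]
finger_gap: 15.2
grasp_force: 20.1
```

Call:
send_rows --plan '[{"tx":0,"ty":0,"tz":0,"rx":0,"ry":0,"rz":0},{"tx":0,"ty":0,"tz":0,"rx":0,"ry":0,"rz":0}]' --grip 0.25

```text
time_s: 9.2
eef_pos: [549.0, -274.3, 75.0]
ee_rot: [[-0.989, 0.147, 0.0], [0.147, 0.989, 0.0], [-0.0, 0.0, -1.0]]
ft_force: [0.2, -0.6, 0.7]
finger_gap: 21.5
grasp_force: 0.0
```

Call:
send_rows --plan '[{"tx":0,"ty":0,"tz":0,"rx":0,"ry":0,"rz":0},{"tx":0,"ty":0,"tz":0,"rx":0,"ry":0,"rz":0},{"tx":0,"ty":0,"tz":0,"rx":0,"ry":0,"rz":0},{"tx":0,"ty":0,"tz":0,"rx":0,"ry":0,"rz":0}]' --grip 0.182

```text
time_s: 9.6
eef_pos: [548.9, -274.4, 75.1]
ee_rot: [[-0.989, 0.147, 0.0], [0.147, 0.989, -0.0], [-0.0, -0.0, -1.0]]
ft_force: [0.1, 0.3, 0.0]
finger_gap: 15.7
grasp_force: 9.4
```

Call:
send_rows --plan '[{"tx":0,"ty":0,"tz":0,"rx":0,"ry":0,"rz":0},{"tx":0,"ty":0,"tz":-0.005,"rx":0,"ry":0,"rz":0},{"tx":0,"ty":0,"tz":-0.01,"rx":0,"ry":0,"rz":0},{"tx":0,"ty":0,"tz":-0.015,"rx":0,"ry":0,"rz":0},{"tx":0,"ty":0,"tz":-0.025,"rx":0,"ry":0,"rz":0},{"tx":0,"ty":0,"tz":-0.035,"rx":0,"ry":0,"rz":0},{"tx":0,"ty":0,"tz":-0.045,"rx":0,"ry":0,"rz":0},{"tx":0,"ty":0,"tz":-0.055,"rx":0,"ry":0,"rz":0},{"tx":0,"ty":0,"tz":-0.06,"rx":0,"ry":0,"rz":0},{"tx":0,"ty":0,"tz":-0.06,"rx":0,"ry":0,"rz":0},{"tx":0,"ty":0,"tz":-0.06,"rx":0,"ry":0,"rz":0}]'

```text
time_s: 10.7
eef_pos: [548.8, -274.3, 134.9]
ee_rot: [[-0.989, 0.147, -0.0], [0.147, 0.989, 0.0], [0.0, 0.0, -1.0]]
ft_force: [0.7, -0.3, -7.4]
finger_gap: 16.1
grasp_force: 8.9
```

```bash
cat >> h.py <<'E'
def tilt(Y,near,yaw,zr=(25,110),n=""):
    "slope of arm bar top along its axis from the side depth cloud; near=(x,y) of grip"
    a=np.array([np.cos(yaw),np.sin(yaw)]);b=np.array([-a[1],a[0]]);q=Y[...,:2]-near
    s=q@a;w=q@b;m=(abs(w)<25)&(s>15)&(s<95)&(Y[...,2]>zr[0])&(Y[...,2]<zr[1])
    s2=s[m];z2=Y[...,2][m]
    # top surface: 85th percentile per 8mm bin
    k=[(c,np.percentile(z2[abs(s2-c)<4],80)) for c in range(19,95,8) if (abs(s2-c)<4).sum()>8]
    k=np.array(k);print("bins",k.round(1).tolist());c=np.polyfit(k[:,0],k[:,1],1);print("tilt deg (tail up +)",round(np.degrees(np.arctan(c[0])),2))
E
python3 - <<'E'
from h import *
p,d=mom();cv2.imwrite("pics/l2.png",p[200:420,250:520][:,:,::-1].repeat(2,0).repeat(2,1))
tilt(xyz("side",d),np.array([548.9,-274.5]),-.147)
E
```

```text
M tool [-0.003  0.014  0.006] sd [0.017 0.019 0.022] F tool [-0.04 -0.    8.8 ] off x mm -1.7 z 134.7 grip 8.9 10.95
bins [[19.0, 75.6], [27.0, 75.4], [35.0, 75.5], [43.0, 75.4], [51.0, 75.4], [59.0, 75.4], [67.0, 75.7], [75.0, 75.3], [83.0, 75.6], [91.0, 75.7]]
tilt deg (tail up +) 0.09
```

View pics/l2.png

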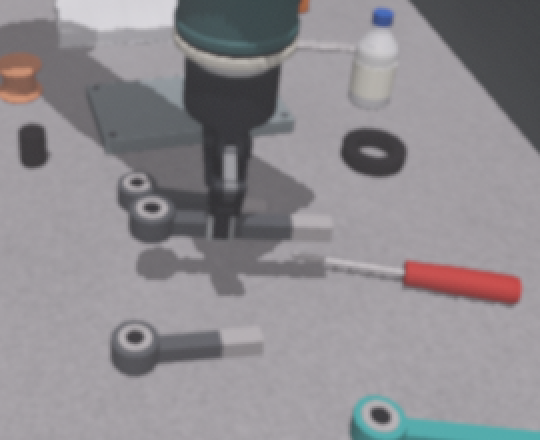

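The long arm hangs level in the light grip (tilt 0.1°, 8.9 N). I hold it a little longer, then firm the grip for carrying.

Call:
send_rows --plan '[{"tx":0,"ty":0,"tz":0,"rx":0,"ry":0,"rz":0},{"tx":0,"ty":0,"tz":0,"rx":0,"ry":0,"rz":0},{"tx":0,"ty":0,"tz":0,"rx":0,"ry":0,"rz":0},{"tx":0,"ty":0,"tz":0,"rx":0,"ry":0,"rz":0},{"tx":0,"ty":0,"tz":0,"rx":0,"ry":0,"rz":0}]'

```text
time_s: 11.45
eef_pos: [548.9, -274.5, 135.1]
ee_rot: [[-0.989, 0.147, 0.0], [0.147, 0.989, -0.0], [-0.0, -0.0, -1.0]]
ft_force: [-1.0, 0.2, -8.5]
finger_gap: 16.0
grasp_force: 8.9
```

Call:
send_rows --plan '[{"tx":0,"ty":0,"tz":0,"rx":0,"ry":0,"rz":0},{"tx":0,"ty":0,"tz":0,"rx":0,"ry":0,"rz":0},{"tx":0,"ty":0,"tz":0,"rx":0,"ry":0,"rz":0},{"tx":0,"ty":0,"tz":-0.03,"rx":0,"ry":0,"rz":0},{"tx":0,"ty":0,"tz":-0.065,"rx":0,"ry":0,"rz":0},{"tx":0,"ty":0,"tz":-0.065,"rx":0,"ry":0,"rz":0}]' --grip 0 --newtons 60

```text
time_s: 12.05
eef_pos: [550.3, -275.6, 204.3]
ee_rot: [[-0.989, 0.147, 0.006], [0.147, 0.989, -0.002], [-0.006, -0.002, -1.0]]
ft_force: [1.2, -1.2, -8.7]
finger_gap: 14.5
grasp_force: 62.3
```

```bash
python3 - <<'E'
from h import *
go(538.6,-4.7,200,1.6827)
E
```

```text
t [0.0515, 0.2662, 0.0036] r [-0.0023, 0.006, -0.2595]
```

Call:
send_rows --plan '[{"tx":0.006,"ty":0.03,"tz":0,"rx":0,"ry":0,"rz":-0.03},{"tx":0.012,"ty":0.065,"tz":0,"rx":0,"ry":0,"rz":-0.08},{"tx":0.019,"ty":0.105,"tz":0,"rx":0,"ry":0,"rz":-0.12},{"tx":0.027,"ty":0.145,"tz":0,"rx":0,"ry":0,"rz":-0.16},{"tx":0.035,"ty":0.185,"tz":0,"rx":0,"ry":0,"rz":-0.2},{"tx":0.042,"ty":0.22,"tz":0,"rx":0,"ry":0,"rz":-0.23},{"tx":0.047,"ty":0.25,"tz":0,"rx":0,"ry":0,"rz":-0.259},{"tx":0.0498,"ty":0.265,"tz":0,"rx":0,"ry":0,"rz":-0.259},{"tx":0.0498,"ty":0.265,"tz":0,"rx":0,"ry":0,"rz":-0.259},{"tx":0.0498,"ty":0.265,"tz":0,"rx":0,"ry":0,"rz":-0.259},{"tx":0.0498,"ty":0.265,"tz":0,"rx":0,"ry":0,"rz":-0.259}]'

```text
time_s: 13.15
eef_pos: [538.3, -6.0, 199.7]
ee_rot: [[-0.994, -0.11, -0.0], [-0.11, 0.994, -0.001], [0.0, -0.0, -1.0]]
ft_force: [-0.5, -0.4, -8.7]
finger_gap: 14.2
grasp_force: 62.2
```

```bash
python3 - <<'E'
from h import *
go(538.6,-4.7,140,1.6827)
p,d=capture("side");Y=xyz("side",d);p2,d2=capture("top")
S=np.zeros((480,640),bool);S[215:290,320:400]=1
S2=S&(Y[...,2]>64)&(Y[...,2]<84)&(abs(Y[...,0]-588)<22)
P=Y[S2][:,:2]-[569.9,.8];r=.1119;q=P@np.array([[np.cos(r),-np.sin(r)],[np.sin(r),np.cos(r)]]);print("tab cal xy",np.percentile(q,[2,50,98],axis=0).round(1).tolist(),len(q))
cv2.imwrite("pics/c1.png",p[150:330,250:470][:,:,::-1].repeat(3,0).repeat(3,1))
E
```

```text
t [-0.0004, 0.0013, 0.0597] r [-0.0005, -0.0004, -0.0015]
tab cal xy [[5.2, -36.2], [13.7, -32.7], [23.5, -24.4]] 78
```

View pics/c1.png

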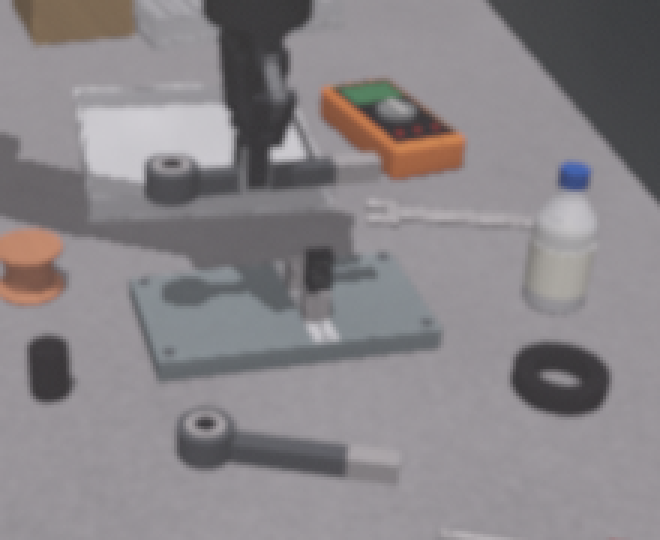

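The picture shows the long arm above the caliper, with the tab at crop (318,268) and the jaw open about 30 mm. Lowering it between jaw and anvil.

Call:
send_rows --plan '[{"tx":0,"ty":0.001,"tz":0.02,"rx":0,"ry":0,"rz":0},{"tx":0,"ty":0.001,"tz":0.04,"rx":0,"ry":0,"rz":0},{"tx":0,"ty":0.001,"tz":0.06,"rx":0,"ry":0,"rz":0},{"tx":0,"ty":0.001,"tz":0.075,"rx":0,"ry":0,"rz":0},{"tx":0,"ty":0.001,"tz":0.085,"rx":0,"ry":0,"rz":0},{"tx":0,"ty":0.001,"tz":0.093,"rx":0,"ry":0,"rz":0},{"tx":0,"ty":0.001,"tz":0.098,"rx":0,"ry":0,"rz":0},{"tx":0,"ty":0.001,"tz":0.101,"rx":0,"ry":0,"rz":0},{"tx":0,"ty":0.001,"tz":0.104,"rx":0,"ry":0,"rz":0},{"tx":0,"ty":0.001,"tz":0.104,"rx":0,"ry":0,"rz":0},{"tx":0,"ty":0.001,"tz":0.104,"rx":0,"ry":0,"rz":0}]'

```text
time_s: 14.35
eef_pos: [538.5, -4.0, 96.3]
ee_rot: [[-0.994, -0.111, 0.0], [-0.111, 0.994, -0.0], [-0.0, -0.0, -1.0]]
ft_force: [0.7, -0.6, -8.2]
finger_gap: 14.2
grasp_force: 62.1
```

```bash
python3 - <<'E'
from h import *
p,d=mom(2);Y=xyz("side",d);tilt(Y,np.array([538.6,-4.7]),.1119,(22,60))
E
```

```text
M tool [ 0.008 -0.007 -0.012] sd [0.015 0.008 0.001] F tool [ 0.27 -0.12  7.95] off x mm 0.8 z 96.3 grip 62.1 14.45
bins [[19.0, 36.8], [27.0, 36.4], [35.0, 42.6], [43.0, 45.8], [67.0, 37.5], [75.0, 36.7], [83.0, 36.8], [91.0, 37.5]]
tilt deg (tail up +) -1.98
```

Call:
send_rows --plan '[{"tx":0,"ty":0,"tz":0.001,"rx":0,"ry":0,"rz":0},{"tx":0,"ty":0,"tz":0.001,"rx":0,"ry":0,"rz":0}]'

```text
time_s: 14.65
eef_pos: [538.6, -4.0, 95.3]
ee_rot: [[-0.994, -0.111, 0.0], [-0.111, 0.994, 0.0], [-0.0, -0.0, -1.0]]
ft_force: [-0.4, 0.2, -3.5]
finger_gap: 13.8
grasp_force: 62.8
```

Call:
send_rows --plan '[{"tx":0,"ty":0,"tz":0,"rx":0,"ry":0,"rz":0},{"tx":0,"ty":0,"tz":0,"rx":0,"ry":0,"rz":0},{"tx":0,"ty":0,"tz":0,"rx":0,"ry":0,"rz":0},{"tx":0,"ty":0,"tz":-0.03,"rx":0,"ry":0,"rz":0},{"tx":0,"ty":0,"tz":-0.06,"rx":0,"ry":0,"rz":0},{"tx":0,"ty":0,"tz":-0.08,"rx":0,"ry":0,"rz":0},{"tx":0,"ty":0,"tz":-0.08,"rx":0,"ry":0,"rz":0},{"tx":0,"ty":0,"tz":-0.08,"rx":0,"ry":0,"rz":0}]' --grip 0.4

```text
time_s: 15.45
eef_pos: [538.4, -3.9, 175.1]
ee_rot: [[-0.994, -0.112, 0.001], [-0.112, 0.994, 0.0], [-0.001, 0.0, -1.0]]
ft_force: [-0.4, -0.0, -0.9]
finger_gap: 34.5
grasp_force: 0.0
```

```bash
cat >> h.py <<'E'
C0=np.array([569.9,.8]);CR=.1119;CM=np.array([[np.cos(CR),-np.sin(CR)],[np.sin(CR),np.cos(CR)]])
def cal(x,y): return C0+CM@[x,y]
def tab():
    for n,box in(("side",(215,290,320,400)),("top",(180,230,270,315))):
        p,d=capture(n);Y=xyz(n,d);S=np.zeros((480,640),bool);S[box[0]:box[1],box[2]:box[3]]=1
        S2=S&(Y[...,2]>64)&(Y[...,2]<84);q=(Y[S2][:,:2]-C0)@CM
        q=q[(abs(q[:,0]-18)<20)]
        if len(q)>8: print(n,"tab cal",np.percentile(q,[3,50,97],axis=0).round(1).tolist(),len(q))
E
python3 - <<'E'
from h import *
tab();x,y=cal(18,-30.3);go(x,y,178,1.6827);print(x,y)
E
```

```text
side tab cal [[5.4, -36.2], [13.8, -32.4], [23.0, -23.4]] 76
t [-0.0502, -0.0291, -0.0037] r [-0.0001, -0.001, -0.0001]
591.1709215835259 -27.300496347706922
```

Call:
send_rows --plan '[{"tx":-0.025,"ty":-0.015,"tz":0,"rx":0,"ry":0,"rz":0},{"tx":-0.05,"ty":-0.029,"tz":0,"rx":0,"ry":0,"rz":0},{"tx":-0.05,"ty":-0.029,"tz":0,"rx":0,"ry":0,"rz":0},{"tx":-0.05,"ty":-0.029,"tz":0.02,"rx":0,"ry":0,"rz":0},{"tx":-0.05,"ty":-0.029,"tz":0.04,"rx":0,"ry":0,"rz":0},{"tx":-0.05,"ty":-0.029,"tz":0.053,"rx":0,"ry":0,"rz":0},{"tx":-0.05,"ty":-0.029,"tz":0.053,"rx":0,"ry":0,"rz":0},{"tx":-0.05,"ty":-0.029,"tz":0.053,"rx":0,"ry":0,"rz":0}]'

```text
time_s: 16.35
eef_pos: [591.3, -27.3, 122.1]
ee_rot: [[-0.994, -0.111, -0.0], [-0.111, 0.994, -0.0], [0.0, -0.0, -1.0]]
ft_force: [1.2, 0.5, -0.0]
finger_gap: 34.0
grasp_force: 0.0
```

Call:
send_rows --plan '[{"tx":0,"ty":0,"tz":0,"rx":0,"ry":0,"rz":0},{"tx":0,"ty":0,"tz":0,"rx":0,"ry":0,"rz":0},{"tx":0,"ty":0,"tz":0,"rx":0,"ry":0,"rz":0},{"tx":0,"ty":0,"tz":0,"rx":0,"ry":0,"rz":0},{"tx":0,"ty":0,"tz":0,"rx":0,"ry":0,"rz":0},{"tx":0,"ty":0,"tz":0,"rx":0,"ry":0,"rz":0}]' --grip 0 --newtons 40

```text
time_s: 16.95
eef_pos: [591.7, -27.2, 123.0]
ee_rot: [[-0.994, -0.112, 0.001], [-0.112, 0.994, 0.0], [-0.001, 0.0, -1.0]]
ft_force: [-1.1, 1.9, 7.1]
finger_gap: 11.4
grasp_force: 40.9
```

Call:
send_rows --plan '[{"tx":0,"ty":0.002,"tz":0,"rx":0,"ry":0,"rz":0},{"tx":0,"ty":0.004,"tz":0,"rx":0,"ry":0,"rz":0},{"tx":0,"ty":0.006,"tz":0,"rx":0,"ry":0,"rz":0},{"tx":0,"ty":0.008,"tz":0,"rx":0,"ry":0,"rz":0},{"tx":0,"ty":0.009,"tz":0,"rx":0,"ry":0,"rz":0},{"tx":0,"ty":0.01,"tz":0,"rx":0,"ry":0,"rz":0},{"tx":0,"ty":0.01,"tz":0,"rx":0,"ry":0,"rz":0}]'

```text
time_s: 17.65
eef_pos: [590.6, -17.6, 123.0]
ee_rot: [[-0.994, -0.111, 0.001], [-0.111, 0.994, -0.0], [-0.001, -0.0, -1.0]]
ft_force: [-1.8, -1.7, 6.3]
finger_gap: 11.6
grasp_force: 40.9
```

Call:
send_rows --plan '[{"tx":0,"ty":0.0005,"tz":0,"rx":0,"ry":0,"rz":0},{"tx":0,"ty":0.001,"tz":0,"rx":0,"ry":0,"rz":0},{"tx":0,"ty":0.0015,"tz":0,"rx":0,"ry":0,"rz":0},{"tx":0,"ty":0.002,"tz":0,"rx":0,"ry":0,"rz":0},{"tx":0,"ty":0.002,"tz":0,"rx":0,"ry":0,"rz":0}]'

```text
time_s: 18.15
eef_pos: [590.4, -16.2, 123.0]
ee_rot: [[-0.994, -0.111, 0.002], [-0.111, 0.994, -0.001], [-0.001, -0.001, -1.0]]
ft_force: [-0.5, -4.0, 5.8]
finger_gap: 11.3
grasp_force: 40.8
```

Call:
send_rows --plan '[{"tx":0,"ty":0.0005,"tz":0,"rx":0,"ry":0,"rz":0},{"tx":0,"ty":0.001,"tz":0,"rx":0,"ry":0,"rz":0},{"tx":0,"ty":0.001,"tz":0,"rx":0,"ry":0,"rz":0}]'

```text
time_s: 18.45
eef_pos: [590.3, -15.3, 123.0]
ee_rot: [[-0.994, -0.111, 0.002], [-0.111, 0.994, -0.001], [-0.002, -0.001, -1.0]]
ft_force: [-0.2, -6.1, 4.9]
finger_gap: 11.4
grasp_force: 40.7
```

Call:
send_rows --plan '[{"tx":0,"ty":0.0005,"tz":0,"rx":0,"ry":0,"rz":0},{"tx":0,"ty":0.001,"tz":0,"rx":0,"ry":0,"rz":0},{"tx":0,"ty":0.001,"tz":0,"rx":0,"ry":0,"rz":0}]'

```text
time_s: 18.75
eef_pos: [590.2, -14.4, 123.0]
ee_rot: [[-0.994, -0.111, 0.002], [-0.111, 0.994, -0.001], [-0.002, -0.001, -1.0]]
ft_force: [-0.8, -6.0, 6.3]
finger_gap: 11.4
grasp_force: 40.7
```

Call:
send_rows --plan '[{"tx":0,"ty":0.0005,"tz":0,"rx":0,"ry":0,"rz":0},{"tx":0,"ty":0.001,"tz":0,"rx":0,"ry":0,"rz":0},{"tx":0,"ty":0.001,"tz":0,"rx":0,"ry":0,"rz":0}]'

```text
time_s: 19.05
eef_pos: [590.1, -13.4, 123.0]
ee_rot: [[-0.994, -0.111, 0.002], [-0.111, 0.994, -0.001], [-0.002, -0.001, -1.0]]
ft_force: [0.5, -5.3, 5.9]
finger_gap: 11.5
grasp_force: 40.7
```

Call:
send_rows --plan '[{"tx":0,"ty":0.0004,"tz":0,"rx":0,"ry":0,"rz":0},{"tx":0,"ty":0.0007,"tz":0,"rx":0,"ry":0,"rz":0},{"tx":0,"ty":0.0007,"tz":0,"rx":0,"ry":0,"rz":0}]'

```text
time_s: 19.35
eef_pos: [590.0, -12.8, 123.0]
ee_rot: [[-0.994, -0.111, 0.002], [-0.111, 0.994, -0.001], [-0.002, -0.001, -1.0]]
ft_force: [-0.2, -6.8, 5.5]
finger_gap: 11.5
grasp_force: 40.7
```

Call:
send_rows --plan '[{"tx":0,"ty":0.0004,"tz":0,"rx":0,"ry":0,"rz":0},{"tx":0,"ty":0.0007,"tz":0,"rx":0,"ry":0,"rz":0},{"tx":0,"ty":0.0007,"tz":0,"rx":0,"ry":0,"rz":0}]'

```text
time_s: 19.65
eef_pos: [590.0, -12.5, 123.0]
ee_rot: [[-0.994, -0.11, 0.002], [-0.11, 0.994, -0.002], [-0.002, -0.002, -1.0]]
ft_force: [1.1, -8.4, 4.5]
finger_gap: 11.2
grasp_force: 40.6
```

Call:
send_rows --plan '[{"tx":0,"ty":0.0004,"tz":0,"rx":0,"ry":0,"rz":0},{"tx":0,"ty":0.0007,"tz":0,"rx":0,"ry":0,"rz":0},{"tx":0,"ty":0.0007,"tz":0,"rx":0,"ry":0,"rz":0}]'

```text
time_s: 19.95
eef_pos: [589.9, -12.4, 123.0]
ee_rot: [[-0.994, -0.11, 0.002], [-0.11, 0.994, -0.002], [-0.002, -0.002, -1.0]]
ft_force: [0.6, -11.7, 4.2]
finger_gap: 11.7
grasp_force: 40.5
```

```bash
python3 - <<'E'
from h import *
F=[]
for i in range(3):
    p,d=capture("side");o=bot.get_obs();F.append(o["ft_force"])
print(np.mean(F,0))
cv2.imwrite("pics/c2.png",p[190:300,270:430][:,:,::-1].repeat(4,0).repeat(4,1))
E
```

```text
[  0.82872626 -11.5393201    3.59745736]
```

View pics/c2.png

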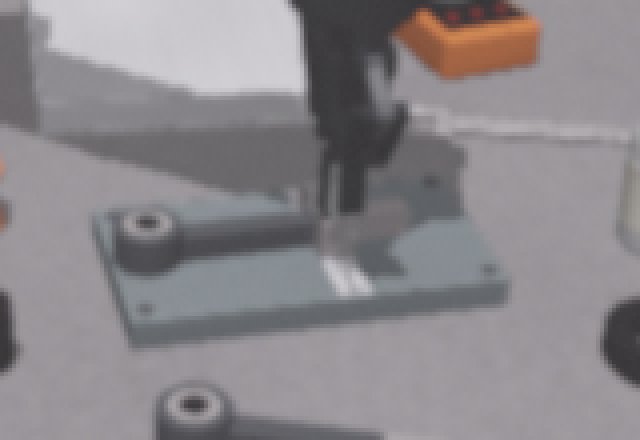

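The picture shows the long arm flat on the bed with its tail pinched between jaw and anvil at crop (320,235). The push force is rising with no motion, so contact is firm. I press a little more, then open.

Call:
send_rows --plan '[{"tx":0,"ty":0.0004,"tz":0,"rx":0,"ry":0,"rz":0},{"tx":0,"ty":0.0007,"tz":0,"rx":0,"ry":0,"rz":0},{"tx":0,"ty":0.0007,"tz":0,"rx":0,"ry":0,"rz":0},{"tx":0,"ty":0.0007,"tz":0,"rx":0,"ry":0,"rz":0},{"tx":0,"ty":0.0007,"tz":0,"rx":0,"ry":0,"rz":0},{"tx":0,"ty":0.0007,"tz":0,"rx":0,"ry":0,"rz":0}]'

```text
time_s: 20.7
eef_pos: [589.9, -12.2, 123.0]
ee_rot: [[-0.994, -0.109, 0.002], [-0.109, 0.994, -0.003], [-0.002, -0.003, -1.0]]
ft_force: [1.8, -14.6, 3.7]
finger_gap: 11.3
grasp_force: 40.5
```

Call:
send_rows --plan '[{"tx":0,"ty":-0.002,"tz":0,"rx":0,"ry":0,"rz":0},{"tx":0,"ty":-0.005,"tz":0,"rx":0,"ry":0,"rz":0},{"tx":0,"ty":-0.008,"tz":0,"rx":0,"ry":0,"rz":0},{"tx":0,"ty":-0.012,"tz":0,"rx":0,"ry":0,"rz":0},{"tx":0,"ty":-0.016,"tz":0,"rx":0,"ry":0,"rz":0},{"tx":0,"ty":-0.019,"tz":0,"rx":0,"ry":0,"rz":0},{"tx":0,"ty":-0.021,"tz":0,"rx":0,"ry":0,"rz":0},{"tx":0,"ty":-0.021,"tz":0,"rx":0,"ry":0,"rz":0},{"tx":0,"ty":-0.021,"tz":0,"rx":0,"ry":0,"rz":0}]'

```text
time_s: 21.6
eef_pos: [592.1, -30.6, 123.0]
ee_rot: [[-0.994, -0.111, 0.001], [-0.111, 0.994, 0.0], [-0.001, -0.0, -1.0]]
ft_force: [-1.4, 0.4, 6.3]
finger_gap: 11.0
grasp_force: 41.0
```

Call:
send_rows --plan '[{"tx":0,"ty":0,"tz":0,"rx":0,"ry":0,"rz":0},{"tx":0,"ty":0,"tz":0,"rx":0,"ry":0,"rz":0},{"tx":0,"ty":0,"tz":0,"rx":0,"ry":0,"rz":0},{"tx":0,"ty":0,"tz":-0.03,"rx":0,"ry":0,"rz":0},{"tx":0,"ty":0,"tz":-0.06,"rx":0,"ry":0,"rz":0},{"tx":0,"ty":0,"tz":-0.06,"rx":0,"ry":0,"rz":0},{"tx":0,"ty":0,"tz":-0.06,"rx":0,"ry":0,"rz":0}]' --grip 0.4

```text
time_s: 22.3
eef_pos: [591.8, -30.3, 182.4]
ee_rot: [[-0.994, -0.112, 0.001], [-0.112, 0.994, 0.0], [-0.001, 0.0, -1.0]]
ft_force: [-0.5, -0.2, 0.4]
finger_gap: 34.0
grasp_force: 0.0
```

```bash
python3 - <<'E'
from h import *
tab()
p,d=capture("top");X=xyz("top",d)
B,y,s0,s1,k=fitarm(X,(242,160,325,278),zb=20);print("arm",B.round(1),round(y,4),round(s0,1),round(s1,1),k)
# side-view axis check: boss & bar points
p,d=capture("side");Y=xyz("side",d)
q=(Y[...,:2]-C0)@CM;m=(Y[...,2]>31)&(Y[...,2]<39)&(q[...,0]>-58)&(q[...,0]<5)&(abs(q[...,1])<30)
print("bar side cal: fit y at x=-32",[round(float(np.median(q[m&(abs(q[...,0]-c)<6)][:,1])),1) for c in(-50,-32,-10)])
m=(Y[...,2]>40)&(Y[...,2]<48)&(q[...,0]<-55)&(q[...,0]>-115);print("boss cal",np.percentile(q[m],[3,97],axis=0).round(1).tolist())
x,y=cal(-31.7,0);go(x,y,178,1.6827)
E
```

```text
side tab cal [[5.0, -42.4], [13.3, -38.6], [23.3, -30.2]] 76Traceback (most recent call last):
  File "<stdin>", line 4, in <module>
  File "h.py", line 30, in fitarm
    far=Q[np.linalg.norm(Q-B,axis=1)>28];vx,vy,x0,y0=cv2.fitLine(far.astype(np.float32),cv2.DIST_HUBER,0,.01,.01).ravel()
                                                     ~~~~~~~~~~~^^^^^^^^^^^^^^^^^^^^^^^^^^^^^^^^^^^^^^^^^^^^^^^^^
cv2.error: OpenCV(4.12.0) /io/opencv/modules/imgproc/src/linefit.cpp:50: error: (-215:Assertion failed) count > 0 in function 'fitLine2D_wods'
```

```bash
cat >> h.py <<'E'
def bar():
    "arm lying on the bed, side view, caliper coordinates"
    p,d=capture("side");Y=xyz("side",d)
    q=(Y[...,:2]-C0)@CM;m=(Y[...,2]>33)&(Y[...,2]<39)&(abs(q[...,1])<35)
    print("bar top cal y mid at x",[(c,np.percentile(q[m&(abs(q[...,0]-c)<5)][:,1],[4,96]).round(1).tolist()) for c in(-50,-35,-20,-8,40)])
    m=(Y[...,2]>40)&(Y[...,2]<48)&(q[...,0]<-45)&(q[...,0]>-118)&(abs(q[...,1])<40);print("boss cal",np.percentile(q[m],[2,98],axis=0).round(1).tolist())
E
python3 - <<'E'
from h import *
bar();x,y=cal(-31.7,1.5);go(x,y,95.5,1.6827)
E
```

```text
bar top cal y mid at x [(-50, [-7.9, 7.1]), (-35, [-9.4, 7.7]), (-20, [-9.5, 7.0]), (-8, [-7.6, 8.9]), (40, [-7.2, 8.3])]
boss cal [[-110.4, -21.1], [-73.4, 14.2]]
t [0.0493, 0.0349, 0.0857] r [-0.0001, -0.0016, -0.0001]
```

Call:
send_rows --plan '[{"tx":0.0245,"ty":0.017,"tz":0,"rx":0,"ry":0,"rz":0},{"tx":0.049,"ty":0.035,"tz":0,"rx":0,"ry":0,"rz":0},{"tx":0.049,"ty":0.035,"tz":0,"rx":0,"ry":0,"rz":0},{"tx":0.049,"ty":0.035,"tz":0.03,"rx":0,"ry":0,"rz":0},{"tx":0.049,"ty":0.035,"tz":0.06,"rx":0,"ry":0,"rz":0},{"tx":0.049,"ty":0.035,"tz":0.08,"rx":0,"ry":0,"rz":0},{"tx":0.049,"ty":0.035,"tz":0.087,"rx":0,"ry":0,"rz":0},{"tx":0.049,"ty":0.035,"tz":0.087,"rx":0,"ry":0,"rz":0},{"tx":0.049,"ty":0.035,"tz":0.087,"rx":0,"ry":0,"rz":0}]'

```text
time_s: 23.4
eef_pos: [539.5, -1.3, 95.7]
ee_rot: [[-0.994, -0.111, 0.001], [-0.111, 0.994, -0.0], [-0.001, -0.0, -1.0]]
ft_force: [-0.7, -0.3, -0.3]
finger_gap: 34.3
grasp_force: 0.0
```

Call:
send_rows --plan '[{"tx":0,"ty":0,"tz":0,"rx":0,"ry":0,"rz":0},{"tx":0,"ty":0,"tz":0,"rx":0,"ry":0,"rz":0},{"tx":0,"ty":0,"tz":0,"rx":0,"ry":0,"rz":0},{"tx":0,"ty":0,"tz":0,"rx":0,"ry":0,"rz":0},{"tx":0,"ty":0,"tz":0,"rx":0,"ry":0,"rz":0}]' --grip 0 --newtons 60

```text
time_s: 23.9
eef_pos: [539.6, -1.2, 96.2]
ee_rot: [[-0.994, -0.112, 0.002], [-0.112, 0.994, 0.0], [-0.002, -0.0, -1.0]]
ft_force: [-1.9, -1.4, 8.0]
finger_gap: 14.2
grasp_force: 59.2
```

Call:
send_rows --plan '[{"tx":0,"ty":0,"tz":-0.02,"rx":0,"ry":0,"rz":0},{"tx":0,"ty":0,"tz":-0.05,"rx":0,"ry":0,"rz":0},{"tx":0,"ty":0,"tz":-0.08,"rx":0,"ry":0,"rz":0},{"tx":0,"ty":0,"tz":-0.095,"rx":0,"ry":0,"rz":0},{"tx":0,"ty":0,"tz":-0.095,"rx":0,"ry":0,"rz":0},{"tx":0,"ty":0,"tz":-0.095,"rx":0,"ry":0,"rz":0}]'

```text
time_s: 24.5
eef_pos: [538.6, -0.9, 189.2]
ee_rot: [[-0.994, -0.112, -0.001], [-0.112, 0.994, 0.0], [0.001, 0.0, -1.0]]
ft_force: [-0.4, 0.1, -8.8]
finger_gap: 14.4
grasp_force: 61.2
```

```bash
python3 - <<'E'
from h import *
go(519.3,369.3,78.5,1.5915)
E
```

```text
t [-0.0224, 0.37, 0.1107] r [0.0001, -0.0008, 0.0915]
```

Call:
send_rows --plan '[{"tx":-0.002,"ty":0.03,"tz":0,"rx":0,"ry":0,"rz":0.01},{"tx":-0.004,"ty":0.07,"tz":0,"rx":0,"ry":0,"rz":0.02},{"tx":-0.007,"ty":0.115,"tz":0,"rx":0,"ry":0,"rz":0.03},{"tx":-0.01,"ty":0.16,"tz":0,"rx":0,"ry":0,"rz":0.04},{"tx":-0.013,"ty":0.205,"tz":0,"rx":0,"ry":0,"rz":0.05},{"tx":-0.016,"ty":0.25,"tz":0,"rx":0,"ry":0,"rz":0.06},{"tx":-0.019,"ty":0.295,"tz":0,"rx":0,"ry":0,"rz":0.08},{"tx":-0.021,"ty":0.335,"tz":0,"rx":0,"ry":0,"rz":0.0915},{"tx":-0.022,"ty":0.36,"tz":0,"rx":0,"ry":0,"rz":0.0915},{"tx":-0.022,"ty":0.37,"tz":0,"rx":0,"ry":0,"rz":0.0915},{"tx":-0.022,"ty":0.37,"tz":0.02,"rx":0,"ry":0,"rz":0.0915},{"tx":-0.022,"ty":0.37,"tz":0.05,"rx":0,"ry":0,"rz":0.0915},{"tx":-0.022,"ty":0.37,"tz":0.08,"rx":0,"ry":0,"rz":0.0915},{"tx":-0.022,"ty":0.37,"tz":0.1,"rx":0,"ry":0,"rz":0.0915},{"tx":-0.022,"ty":0.37,"tz":0.108,"rx":0,"ry":0,"rz":0.0915},{"tx":-0.022,"ty":0.37,"tz":0.11,"rx":0,"ry":0,"rz":0.0915},{"tx":-0.022,"ty":0.37,"tz":0.11,"rx":0,"ry":0,"rz":0.0915},{"tx":-0.022,"ty":0.37,"tz":0.11,"rx":0,"ry":0,"rz":0.0915}]'

```text
time_s: 26.3
eef_pos: [519.8, 368.8, 80.1]
ee_rot: [[-1.0, -0.02, 0.0], [-0.02, 1.0, -0.0], [-0.0, -0.0, -1.0]]
ft_force: [-0.3, 0.5, -7.5]
finger_gap: 14.3
grasp_force: 62.2
```

Lower the last bit, release, rise, and re-measure the others.

Call:
send_rows --plan '[{"tx":0,"ty":0,"tz":0.001,"rx":0,"ry":0,"rz":0},{"tx":0,"ty":0,"tz":0.001,"rx":0,"ry":0,"rz":0}]'

```text
time_s: 26.5
eef_pos: [519.8, 369.1, 79.2]
ee_rot: [[-1.0, -0.02, 0.0], [-0.02, 1.0, 0.0], [-0.0, 0.0, -1.0]]
ft_force: [-0.3, -1.9, -5.6]
finger_gap: 14.0
grasp_force: 62.4
```

Call:
send_rows --plan '[{"tx":0,"ty":0,"tz":0,"rx":0,"ry":0,"rz":0},{"tx":0,"ty":0,"tz":0,"rx":0,"ry":0,"rz":0},{"tx":0,"ty":0,"tz":0,"rx":0,"ry":0,"rz":0},{"tx":0,"ty":0,"tz":-0.04,"rx":0,"ry":0,"rz":0},{"tx":0,"ty":0,"tz":-0.09,"rx":0,"ry":0,"rz":0},{"tx":0,"ty":0,"tz":-0.12,"rx":0,"ry":0,"rz":0},{"tx":0,"ty":0,"tz":-0.12,"rx":0,"ry":0,"rz":0}]' --grip 0.4

```text
time_s: 27.2
eef_pos: [521.3, 370.0, 204.0]
ee_rot: [[-1.0, -0.02, 0.005], [-0.02, 1.0, 0.005], [-0.005, 0.005, -1.0]]
ft_force: [0.3, 0.5, -0.3]
finger_gap: 34.4
grasp_force: 0.0
```

```bash
cat > f.py <<'E'
from h import *
import sys
p,d=capture("top");X=xyz("top",d);cv2.imwrite("pics/"+sys.argv[1],p[:,:,::-1])
n_,l,s,c=cv2.connectedComponentsWithStats(((X[...,2]>6)&(X[...,2]<60)&(d>0)).astype(np.uint8))
for n,L,(u,v) in(("mid",130,(361,231)),("short",105,(449,244))):
    for i in range(1,n_):
        if 450<s[i,4]<900 and np.hypot(*(c[i]-(u,v)))<45:
            a,b,w,h=s[i,:4];B,y,s0,s1,k=fitarm(X,(a-2,b-2,a+w+2,b+h+2));e=(s0+20+s1-L)/2
            if abs(s1-s0-L-20)<12:print(n,"boss",(B+e*np.array([np.cos(y),np.sin(y)])).round(1),"yaw",round(y,4),round(s0,1),round(s1,1))
E
python3 f.py t1.png; python3 -c "from h import *;tab()"
```

```text
mid boss [ 492.7 -153.3] yaw -0.2962 -17.0 133.4
short boss [ 469.3 -354.1] yaw 0.0095 -18.6 106.0
side tab cal [[5.0, -42.1], [13.8, -39.0], [22.9, -30.8]] 76
top tab cal [[7.6, -40.7], [15.8, -35.0], [26.6, -29.5]] 63
```

View pics/t1.png

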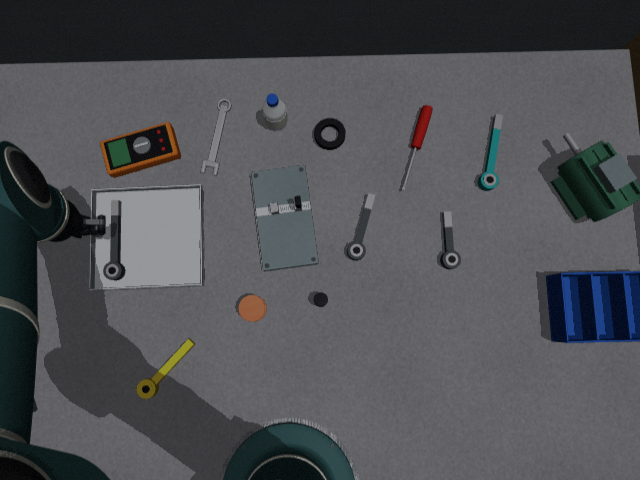

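The long arm lies in the tray at (115,235); the mid and short arms are undisturbed. Next is the mid arm.

```bash
python3 -c "
from h import *
go(544.1,-169,200,1.272)"
```

```text
t [-0.0137, -0.5384, -0.0012] r [-0.0001, -0.0003, 0.3192]
```

Call:
send_rows --plan '[{"tx":-0.0137,"ty":-0.5384,"tz":0,"rx":0,"ry":0,"rz":0.319},{"tx":-0.0137,"ty":-0.5384,"tz":0,"rx":0,"ry":0,"rz":0.319},{"tx":-0.0137,"ty":-0.5384,"tz":0,"rx":0,"ry":0,"rz":0.319},{"tx":-0.0137,"ty":-0.5384,"tz":0,"rx":0,"ry":0,"rz":0.319},{"tx":-0.0137,"ty":-0.5384,"tz":0,"rx":0,"ry":0,"rz":0.319},{"tx":-0.0137,"ty":-0.5384,"tz":0,"rx":0,"ry":0,"rz":0.319},{"tx":-0.0137,"ty":-0.5384,"tz":0,"rx":0,"ry":0,"rz":0.319},{"tx":-0.0137,"ty":-0.5384,"tz":0,"rx":0,"ry":0,"rz":0.319},{"tx":-0.0137,"ty":-0.5384,"tz":0,"rx":0,"ry":0,"rz":0.319},{"tx":-0.0137,"ty":-0.5384,"tz":0,"rx":0,"ry":0,"rz":0.319},{"tx":-0.0137,"ty":-0.5384,"tz":0,"rx":0,"ry":0,"rz":0.319},{"tx":-0.0137,"ty":-0.5384,"tz":0,"rx":0,"ry":0,"rz":0.319},{"tx":-0.0137,"ty":-0.5384,"tz":0,"rx":0,"ry":0,"rz":0.319},{"tx":-0.0137,"ty":-0.5384,"tz":0,"rx":0,"ry":0,"rz":0.319},{"tx":-0.0137,"ty":-0.5384,"tz":0.04,"rx":0,"ry":0,"rz":0.319},{"tx":-0.0137,"ty":-0.5384,"tz":0.06,"rx":0,"ry":0,"rz":0.319},{"tx":-0.0137,"ty":-0.5384,"tz":0.06,"rx":0,"ry":0,"rz":0.319},{"tx":-0.0137,"ty":-0.5384,"tz":0.06,"rx":0,"ry":0,"rz":0.319}]'

```text
time_s: 29.15
eef_pos: [544.5, -168.3, 139.4]
ee_rot: [[-0.956, 0.293, -0.0], [0.293, 0.956, -0.0], [0.0, -0.0, -1.0]]
ft_force: [0.1, -0.3, 0.6]
finger_gap: 34.1
grasp_force: 0.0
```

```bash
python3 -c "
from h import *
go(544.1,-169,75.2,1.272)"
```

```text
t [0.0001, -0.0007, 0.0642] r [-0.0002, -0.0003, 0.0011]
```

Descend, firm grip, trial lift, and read the moment.

Call:
send_rows --plan '[{"tx":0,"ty":0,"tz":0.03,"rx":0,"ry":0,"rz":0},{"tx":0,"ty":0,"tz":0.055,"rx":0,"ry":0,"rz":0},{"tx":0,"ty":0,"tz":0.0642,"rx":0,"ry":0,"rz":0},{"tx":0,"ty":0,"tz":0.0642,"rx":0,"ry":0,"rz":0},{"tx":0,"ty":0,"tz":0.0642,"rx":0,"ry":0,"rz":0}]'

```text
time_s: 29.65
eef_pos: [544.9, -169.2, 76.3]
ee_rot: [[-0.956, 0.294, 0.001], [0.294, 0.956, -0.0], [-0.002, 0.0, -1.0]]
ft_force: [0.4, -0.7, -0.2]
finger_gap: 34.3
grasp_force: 0.0
```

Call:
send_rows --plan '[{"tx":0,"ty":0,"tz":0,"rx":0,"ry":0,"rz":0},{"tx":0,"ty":0,"tz":0,"rx":0,"ry":0,"rz":0},{"tx":0,"ty":0,"tz":0,"rx":0,"ry":0,"rz":0},{"tx":0,"ty":0,"tz":0,"rx":0,"ry":0,"rz":0},{"tx":0,"ty":0,"tz":0,"rx":0,"ry":0,"rz":0}]' --grip 0 --newtons 60

```text
time_s: 30.15
eef_pos: [544.9, -169.0, 76.3]
ee_rot: [[-0.956, 0.294, 0.002], [0.294, 0.956, 0.0], [-0.002, 0.001, -1.0]]
ft_force: [-2.2, 2.3, 13.6]
finger_gap: 14.3
grasp_force: 59.1
```

Call:
send_rows --plan '[{"tx":0,"ty":0,"tz":-0.01,"rx":0,"ry":0,"rz":0},{"tx":0,"ty":0,"tz":-0.02,"rx":0,"ry":0,"rz":0},{"tx":0,"ty":0,"tz":-0.03,"rx":0,"ry":0,"rz":0},{"tx":0,"ty":0,"tz":-0.03,"rx":0,"ry":0,"rz":0},{"tx":0,"ty":0,"tz":-0.03,"rx":0,"ry":0,"rz":0},{"tx":0,"ty":0,"tz":-0.03,"rx":0,"ry":0,"rz":0}]'

```text
time_s: 30.75
eef_pos: [544.0, -168.9, 104.5]
ee_rot: [[-0.956, 0.294, -0.001], [0.294, 0.956, 0.0], [0.001, -0.0, -1.0]]
ft_force: [-0.2, 0.4, -8.7]
finger_gap: 14.4
grasp_force: 60.7
```

```bash
python3 -c "
from h import *
p,d=mom(10);tilt(xyz('side',d),np.array([544.1,-169]),-.3,(20,80))"
```

```text
M tool [-0.012 -0.017  0.003] sd [0.04  0.022 0.034] F tool [0.22 0.15 8.21] off x mm 2.1 z 104.8 grip 60.7 31.25
bins [[19.0, 43.9], [27.0, 44.2], [35.0, 44.2], [43.0, 44.4], [51.0, 44.5], [59.0, 44.6], [67.0, 44.2], [75.0, 43.6]]
tilt deg (tail up +) -0.08
```

Call:
send_rows --plan '[{"tx":0,"ty":0,"tz":0.015,"rx":0,"ry":0,"rz":0},{"tx":0,"ty":0,"tz":0.025,"rx":0,"ry":0,"rz":0},{"tx":0,"ty":0,"tz":0.03,"rx":0,"ry":0,"rz":0},{"tx":0,"ty":0,"tz":0.03,"rx":0,"ry":0,"rz":0},{"tx":0,"ty":0,"tz":0.03,"rx":0,"ry":0,"rz":0}]'

```text
time_s: 31.75
eef_pos: [544.7, -169.1, 75.0]
ee_rot: [[-0.956, 0.295, 0.001], [0.295, 0.956, 0.0], [-0.001, 0.0, -1.0]]
ft_force: [-3.9, 3.3, 11.9]
finger_gap: 14.3
grasp_force: 66.2
```

Call:
send_rows --plan '[{"tx":0,"ty":0,"tz":0,"rx":0,"ry":0,"rz":0},{"tx":0,"ty":0,"tz":0,"rx":0,"ry":0,"rz":0},{"tx":0.002,"ty":0,"tz":0.0005,"rx":0,"ry":0,"rz":0},{"tx":0.002,"ty":0,"tz":0.0005,"rx":0,"ry":0,"rz":0}]' --grip 0.25 --newtons 20

```text
time_s: 32.15
eef_pos: [542.1, -168.4, 74.1]
ee_rot: [[-0.956, 0.294, -0.0], [0.294, 0.956, -0.0], [0.0, -0.0, -1.0]]
ft_force: [0.6, 0.1, 0.3]
finger_gap: 21.4
grasp_force: 0.0
```

Call:
send_rows --plan '[{"tx":0,"ty":0,"tz":0,"rx":0,"ry":0,"rz":0},{"tx":0,"ty":0,"tz":0,"rx":0,"ry":0,"rz":0},{"tx":0,"ty":0,"tz":0,"rx":0,"ry":0,"rz":0},{"tx":0,"ty":0,"tz":0,"rx":0,"ry":0,"rz":0}]' --grip 0.182

```text
time_s: 32.55
eef_pos: [542.2, -168.3, 74.3]
ee_rot: [[-0.956, 0.294, -0.0], [0.294, 0.956, 0.0], [0.0, -0.0, -1.0]]
ft_force: [-0.4, -0.1, -2.0]
finger_gap: 15.6
grasp_force: 9.4
```

Call:
send_rows --plan '[{"tx":0,"ty":0,"tz":0,"rx":0,"ry":0,"rz":0},{"tx":0,"ty":0,"tz":-0.005,"rx":0,"ry":0,"rz":0},{"tx":0,"ty":0,"tz":-0.01,"rx":0,"ry":0,"rz":0},{"tx":0,"ty":0,"tz":-0.015,"rx":0,"ry":0,"rz":0},{"tx":0,"ty":0,"tz":-0.025,"rx":0,"ry":0,"rz":0},{"tx":0,"ty":0,"tz":-0.035,"rx":0,"ry":0,"rz":0},{"tx":0,"ty":0,"tz":-0.045,"rx":0,"ry":0,"rz":0},{"tx":0,"ty":0,"tz":-0.055,"rx":0,"ry":0,"rz":0},{"tx":0,"ty":0,"tz":-0.06,"rx":0,"ry":0,"rz":0},{"tx":0,"ty":0,"tz":-0.06,"rx":0,"ry":0,"rz":0},{"tx":0,"ty":0,"tz":-0.06,"rx":0,"ry":0,"rz":0}]'

```text
time_s: 33.65
eef_pos: [542.3, -168.2, 134.2]
ee_rot: [[-0.956, 0.294, -0.0], [0.294, 0.956, 0.0], [0.0, 0.0, -1.0]]
ft_force: [-1.0, 0.1, -8.6]
finger_gap: 15.6
grasp_force: 9.1
```

```bash
python3 -c "
from h import *
p,d=mom(8);tilt(xyz('side',d),np.array([542.1,-168.4]),-.3,(30,110))"
```

```text
M tool [-0.017 -0.018 -0.014] sd [0.015 0.017 0.018] F tool [-0.14  0.1   8.42] off x mm 2.1 z 134.2 grip 9.1 34.05
bins [[19.0, 75.7], [27.0, 75.7], [35.0, 75.5], [43.0, 75.9], [51.0, 75.8], [59.0, 76.0], [67.0, 75.6], [75.0, 75.6]]
tilt deg (tail up +) -0.01
```

Level again (0.0°, 9.1 N). Hold, firm up, and carry to the caliper.

Call:
send_rows --plan '[{"tx":0,"ty":0,"tz":0,"rx":0,"ry":0,"rz":0},{"tx":0,"ty":0,"tz":0,"rx":0,"ry":0,"rz":0},{"tx":0,"ty":0,"tz":0,"rx":0,"ry":0,"rz":0},{"tx":0,"ty":0,"tz":0,"rx":0,"ry":0,"rz":0}]'

```text
time_s: 34.45
eef_pos: [542.3, -168.4, 134.4]
ee_rot: [[-0.956, 0.294, 0.0], [0.294, 0.956, -0.0], [-0.0, -0.0, -1.0]]
ft_force: [-0.5, 0.7, -8.2]
finger_gap: 15.9
grasp_force: 9.1
```

Call:
send_rows --plan '[{"tx":0,"ty":0,"tz":0,"rx":0,"ry":0,"rz":0},{"tx":0,"ty":0,"tz":0,"rx":0,"ry":0,"rz":0},{"tx":0,"ty":0,"tz":0,"rx":0,"ry":0,"rz":0},{"tx":0,"ty":0,"tz":-0.03,"rx":0,"ry":0,"rz":0},{"tx":0,"ty":0,"tz":-0.065,"rx":0,"ry":0,"rz":0},{"tx":0,"ty":0,"tz":-0.065,"rx":0,"ry":0,"rz":0},{"tx":0,"ty":0,"tz":-0.065,"rx":0,"ry":0,"rz":0}]' --grip 0 --newtons 60

```text
time_s: 35.15
eef_pos: [542.4, -168.2, 199.5]
ee_rot: [[-0.956, 0.294, 0.001], [0.294, 0.956, 0.0], [-0.001, 0.0, -1.0]]
ft_force: [0.7, 0.8, -8.9]
finger_gap: 14.1
grasp_force: 62.4
```

```bash
python3 - <<'E'
from h import *
x,y=cal(-28,-1);print(x,y);go(x,y,200,1.6827)
E
```

```text
542.1867863119664 -3.320411033063716
t [0.0487, 0.1575, -0.0005] r [0.0002, 0.001, -0.4104]
```

Call:
send_rows --plan '[{"tx":0.006,"ty":0.02,"tz":0,"rx":0,"ry":0,"rz":-0.05},{"tx":0.017,"ty":0.055,"tz":0,"rx":0,"ry":0,"rz":-0.14},{"tx":0.028,"ty":0.09,"tz":0,"rx":0,"ry":0,"rz":-0.23},{"tx":0.038,"ty":0.125,"tz":0,"rx":0,"ry":0,"rz":-0.32},{"tx":0.045,"ty":0.148,"tz":0,"rx":0,"ry":0,"rz":-0.38},{"tx":0.0487,"ty":0.1575,"tz":0,"rx":0,"ry":0,"rz":-0.4104},{"tx":0.0487,"ty":0.1575,"tz":0,"rx":0,"ry":0,"rz":-0.4104},{"tx":0.0487,"ty":0.1575,"tz":0,"rx":0,"ry":0,"rz":-0.4104},{"tx":0.0487,"ty":0.1575,"tz":0,"rx":0,"ry":0,"rz":-0.4104}]'

```text
time_s: 36.05
eef_pos: [542.0, -4.7, 199.0]
ee_rot: [[-0.994, -0.109, -0.001], [-0.109, 0.994, -0.001], [0.001, -0.001, -1.0]]
ft_force: [-0.2, -0.2, -7.6]
finger_gap: 14.6
grasp_force: 62.4
```

```bash
python3 - <<'E'
from h import *
x,y=cal(-28,-1);go(x,y,95.2,1.6827);tab()
p,d=capture("side");cv2.imwrite("pics/c3.png",p[150:330,250:470][:,:,::-1].repeat(3,0).repeat(3,1))
E
```

```text
t [-0.0004, 0.0014, 0.1038] r [-0.0006, -0.0006, -0.0024]
side tab cal [[5.0, -42.2], [13.5, -39.0], [23.3, -31.0]] 78
```

View pics/c3.png

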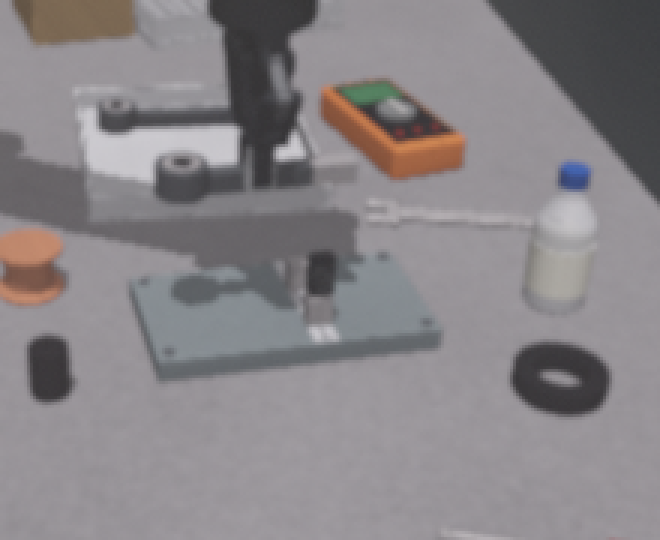

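The mid arm hangs above the caliper, lined up, with the jaw open at crop (318,285). Lower and release.

Call:
send_rows --plan '[{"tx":0,"ty":0.001,"tz":0.02,"rx":0,"ry":0,"rz":-0.002},{"tx":0,"ty":0.001,"tz":0.04,"rx":0,"ry":0,"rz":-0.002},{"tx":0,"ty":0.001,"tz":0.06,"rx":0,"ry":0,"rz":-0.002},{"tx":0,"ty":0.001,"tz":0.075,"rx":0,"ry":0,"rz":-0.002},{"tx":0,"ty":0.001,"tz":0.085,"rx":0,"ry":0,"rz":-0.002},{"tx":0,"ty":0.001,"tz":0.093,"rx":0,"ry":0,"rz":-0.002},{"tx":0,"ty":0.001,"tz":0.098,"rx":0,"ry":0,"rz":-0.002},{"tx":0,"ty":0.001,"tz":0.101,"rx":0,"ry":0,"rz":-0.002},{"tx":0,"ty":0.001,"tz":0.1035,"rx":0,"ry":0,"rz":-0.002},{"tx":0,"ty":0.001,"tz":0.104,"rx":0,"ry":0,"rz":-0.002},{"tx":0,"ty":0.001,"tz":0.104,"rx":0,"ry":0,"rz":-0.002},{"tx":0,"ty":0.001,"tz":0.104,"rx":0,"ry":0,"rz":-0.002}]'

```text
time_s: 37.4
eef_pos: [542.2, -2.6, 95.6]
ee_rot: [[-0.994, -0.113, 0.0], [-0.113, 0.994, -0.0], [-0.0, -0.0, -1.0]]
ft_force: [0.1, 0.7, -7.5]
finger_gap: 14.3
grasp_force: 62.3
```

Call:
send_rows --plan '[{"tx":0,"ty":0,"tz":0.0005,"rx":0,"ry":0,"rz":0},{"tx":0,"ty":0,"tz":0.0005,"rx":0,"ry":0,"rz":0}]'

```text
time_s: 37.6
eef_pos: [542.1, -2.5, 94.9]
ee_rot: [[-0.994, -0.113, 0.0], [-0.113, 0.994, -0.0], [-0.0, -0.0, -1.0]]
ft_force: [-0.1, -0.2, -9.0]
finger_gap: 14.2
grasp_force: 62.3
```

Call:
send_rows --plan '[{"tx":0,"ty":0,"tz":0.0007,"rx":0,"ry":0,"rz":0},{"tx":0,"ty":0,"tz":0.0007,"rx":0,"ry":0,"rz":0}]'

```text
time_s: 37.8
eef_pos: [542.1, -2.6, 94.5]
ee_rot: [[-0.994, -0.113, 0.0], [-0.113, 0.994, 0.0], [-0.0, 0.0, -1.0]]
ft_force: [-3.1, 1.0, 1.8]
finger_gap: 14.3
grasp_force: 63.6
```

Call:
send_rows --plan '[{"tx":0,"ty":0,"tz":0,"rx":0,"ry":0,"rz":0},{"tx":0,"ty":0,"tz":0,"rx":0,"ry":0,"rz":0},{"tx":0,"ty":0,"tz":0,"rx":0,"ry":0,"rz":0},{"tx":0,"ty":0,"tz":-0.03,"rx":0,"ry":0,"rz":0},{"tx":0,"ty":0,"tz":-0.06,"rx":0,"ry":0,"rz":0},{"tx":0,"ty":0,"tz":-0.08,"rx":0,"ry":0,"rz":0},{"tx":0,"ty":0,"tz":-0.08,"rx":0,"ry":0,"rz":0},{"tx":-0.023,"ty":-0.0165,"tz":-0.08,"rx":0,"ry":0,"rz":0},{"tx":-0.046,"ty":-0.033,"tz":-0.08,"rx":0,"ry":0,"rz":0},{"tx":-0.046,"ty":-0.033,"tz":-0.08,"rx":0,"ry":0,"rz":0}]' --grip 0.4

```text
time_s: 38.8
eef_pos: [593.4, -32.0, 173.7]
ee_rot: [[-0.994, -0.112, 0.001], [-0.112, 0.994, -0.001], [-0.001, -0.001, -1.0]]
ft_force: [-1.7, -0.4, 0.5]
finger_gap: 33.9
grasp_force: 0.0
```

```bash
python3 - <<'E'
from h import *
x,y=cal(18,-33.2);go(x,y,122.5,1.6827);bar()
E
```

```text
t [0.0018, 0.0021, 0.0512] r [-0.0015, 0.001, 0.0001]
bar top cal y mid at x [(-50, [-9.3, 6.8]), (-35, [-10.5, 7.7]), (-20, [-11.6, 5.0]), (-8, [-9.2, 8.4]), (40, [-11.3, 4.7])]
boss cal [[-101.3, -20.9], [-67.2, 16.4]]
```

Call:
send_rows --plan '[{"tx":0.001,"ty":0.001,"tz":0,"rx":0,"ry":0,"rz":0},{"tx":0.001,"ty":0.001,"tz":0.02,"rx":0,"ry":0,"rz":0},{"tx":0.001,"ty":0.001,"tz":0.04,"rx":0,"ry":0,"rz":0},{"tx":0.001,"ty":0.001,"tz":0.051,"rx":0,"ry":0,"rz":0},{"tx":0.001,"ty":0.001,"tz":0.051,"rx":0,"ry":0,"rz":0},{"tx":0.001,"ty":0.001,"tz":0.051,"rx":0,"ry":0,"rz":0}]'

```text
time_s: 39.45
eef_pos: [590.4, -29.1, 123.6]
ee_rot: [[-0.994, -0.113, 0.0], [-0.113, 0.994, -0.0], [-0.0, -0.0, -1.0]]
ft_force: [-0.0, -0.4, -0.2]
finger_gap: 34.1
grasp_force: 0.0
```

Call:
send_rows --plan '[{"tx":0,"ty":0,"tz":0,"rx":0,"ry":0,"rz":0},{"tx":0,"ty":0,"tz":0,"rx":0,"ry":0,"rz":0},{"tx":0,"ty":0,"tz":0,"rx":0,"ry":0,"rz":0},{"tx":0,"ty":0,"tz":0,"rx":0,"ry":0,"rz":0},{"tx":0,"ty":0,"tz":0,"rx":0,"ry":0,"rz":0},{"tx":0,"ty":0,"tz":0,"rx":0,"ry":0,"rz":0}]' --grip 0 --newtons 40

```text
time_s: 40.05
eef_pos: [590.8, -29.3, 124.1]
ee_rot: [[-0.994, -0.113, 0.001], [-0.113, 0.994, 0.0], [-0.001, -0.0, -1.0]]
ft_force: [-1.7, 0.3, 6.2]
finger_gap: 11.4
grasp_force: 40.9
```

Call:
send_rows --plan '[{"tx":0,"ty":0.002,"tz":0,"rx":0,"ry":0,"rz":0},{"tx":0,"ty":0.004,"tz":0,"rx":0,"ry":0,"rz":0},{"tx":0,"ty":0.006,"tz":0,"rx":0,"ry":0,"rz":0},{"tx":0,"ty":0.008,"tz":0,"rx":0,"ry":0,"rz":0},{"tx":0,"ty":0.01,"tz":0,"rx":0,"ry":0,"rz":0},{"tx":0,"ty":0.0115,"tz":0,"rx":0,"ry":0,"rz":0},{"tx":0,"ty":0.0125,"tz":0,"rx":0,"ry":0,"rz":0},{"tx":0,"ty":0.0125,"tz":0,"rx":0,"ry":0,"rz":0}]'

```text
time_s: 40.85
eef_pos: [589.3, -17.0, 124.1]
ee_rot: [[-0.994, -0.113, 0.001], [-0.113, 0.994, -0.0], [-0.001, -0.0, -1.0]]
ft_force: [-2.4, -1.2, 8.7]
finger_gap: 11.7
grasp_force: 41.2
```

Call:
send_rows --plan '[{"tx":0,"ty":0.0005,"tz":0,"rx":0,"ry":0,"rz":0},{"tx":0,"ty":0.001,"tz":0,"rx":0,"ry":0,"rz":0},{"tx":0,"ty":0.0015,"tz":0,"rx":0,"ry":0,"rz":0},{"tx":0,"ty":0.002,"tz":0,"rx":0,"ry":0,"rz":0},{"tx":0,"ty":0.0025,"tz":0,"rx":0,"ry":0,"rz":0},{"tx":0,"ty":0.003,"tz":0,"rx":0,"ry":0,"rz":0},{"tx":0,"ty":0.003,"tz":0,"rx":0,"ry":0,"rz":0}]'

```text
time_s: 41.55
eef_pos: [589.1, -14.7, 124.1]
ee_rot: [[-0.994, -0.113, 0.002], [-0.113, 0.994, -0.001], [-0.001, -0.001, -1.0]]
ft_force: [-0.5, -4.7, 5.6]
finger_gap: 11.4
grasp_force: 41.0
```

Call:
send_rows --plan '[{"tx":0,"ty":0.0004,"tz":0,"rx":0,"ry":0,"rz":0},{"tx":0,"ty":0.0008,"tz":0,"rx":0,"ry":0,"rz":0},{"tx":0,"ty":0.0012,"tz":0,"rx":0,"ry":0,"rz":0},{"tx":0,"ty":0.0012,"tz":0,"rx":0,"ry":0,"rz":0}]'

```text
time_s: 41.95
eef_pos: [588.9, -13.7, 124.1]
ee_rot: [[-0.994, -0.113, 0.002], [-0.113, 0.994, -0.001], [-0.001, -0.001, -1.0]]
ft_force: [-1.5, -5.4, 6.5]
finger_gap: 11.5
grasp_force: 41.0
```

Call:
send_rows --plan '[{"tx":0,"ty":0.0004,"tz":0,"rx":0,"ry":0,"rz":0},{"tx":0,"ty":0.0008,"tz":0,"rx":0,"ry":0,"rz":0},{"tx":0,"ty":0.0008,"tz":0,"rx":0,"ry":0,"rz":0},{"tx":0,"ty":0.0008,"tz":0,"rx":0,"ry":0,"rz":0}]'

```text
time_s: 42.35
eef_pos: [588.9, -12.9, 124.1]
ee_rot: [[-0.994, -0.112, 0.002], [-0.112, 0.994, -0.001], [-0.002, -0.001, -1.0]]
ft_force: [-0.1, -5.1, 6.0]
finger_gap: 11.4
grasp_force: 41.0
```

Call:
send_rows --plan '[{"tx":0,"ty":0.0004,"tz":0,"rx":0,"ry":0,"rz":0},{"tx":0,"ty":0.0008,"tz":0,"rx":0,"ry":0,"rz":0},{"tx":0,"ty":0.0008,"tz":0,"rx":0,"ry":0,"rz":0}]'

```text
time_s: 42.65
eef_pos: [588.8, -12.6, 124.1]
ee_rot: [[-0.994, -0.112, 0.002], [-0.112, 0.994, -0.002], [-0.002, -0.002, -1.0]]
ft_force: [-0.0, -8.7, 5.1]
finger_gap: 11.3
grasp_force: 40.9
```

Call:
send_rows --plan '[{"tx":0,"ty":0.0004,"tz":0,"rx":0,"ry":0,"rz":0},{"tx":0,"ty":0.0008,"tz":0,"rx":0,"ry":0,"rz":0},{"tx":0,"ty":0.0008,"tz":0,"rx":0,"ry":0,"rz":0}]'

```text
time_s: 42.95
eef_pos: [588.8, -12.4, 124.1]
ee_rot: [[-0.994, -0.112, 0.002], [-0.112, 0.994, -0.002], [-0.002, -0.003, -1.0]]
ft_force: [1.8, -11.9, 4.4]
finger_gap: 11.7
grasp_force: 40.8
```

Call:
send_rows --plan '[{"tx":0,"ty":0.0004,"tz":0,"rx":0,"ry":0,"rz":0},{"tx":0,"ty":0.0008,"tz":0,"rx":0,"ry":0,"rz":0},{"tx":0,"ty":0.0008,"tz":0,"rx":0,"ry":0,"rz":0},{"tx":0,"ty":0.0008,"tz":0,"rx":0,"ry":0,"rz":0}]'

```text
time_s: 43.35
eef_pos: [588.7, -12.3, 124.1]
ee_rot: [[-0.994, -0.111, 0.002], [-0.111, 0.994, -0.003], [-0.002, -0.003, -1.0]]
ft_force: [1.4, -15.3, 3.2]
finger_gap: 11.4
grasp_force: 40.8
```

Call:
send_rows --plan '[{"tx":0,"ty":0,"tz":0,"rx":0,"ry":0,"rz":0},{"tx":0,"ty":0,"tz":0,"rx":0,"ry":0,"rz":0},{"tx":0,"ty":0,"tz":0,"rx":0,"ry":0,"rz":0},{"tx":0,"ty":-0.002,"tz":0,"rx":0,"ry":0,"rz":0},{"tx":0,"ty":-0.005,"tz":0,"rx":0,"ry":0,"rz":0},{"tx":0,"ty":-0.008,"tz":0,"rx":0,"ry":0,"rz":0},{"tx":0,"ty":-0.012,"tz":0,"rx":0,"ry":0,"rz":0},{"tx":0,"ty":-0.016,"tz":0,"rx":0,"ry":0,"rz":0},{"tx":0,"ty":-0.019,"tz":0,"rx":0,"ry":0,"rz":0},{"tx":0,"ty":-0.021,"tz":0,"rx":0,"ry":0,"rz":0},{"tx":0,"ty":-0.021,"tz":0,"rx":0,"ry":0,"rz":0},{"tx":0,"ty":-0.021,"tz":0,"rx":0,"ry":0,"rz":0}]'

```text
time_s: 44.55
eef_pos: [590.9, -30.4, 124.1]
ee_rot: [[-0.994, -0.113, 0.001], [-0.113, 0.994, 0.0], [-0.001, -0.0, -1.0]]
ft_force: [-2.0, -0.4, 7.6]
finger_gap: 11.2
grasp_force: 41.4
```

Call:
send_rows --plan '[{"tx":0,"ty":0,"tz":0,"rx":0,"ry":0,"rz":0},{"tx":0,"ty":0,"tz":0,"rx":0,"ry":0,"rz":0},{"tx":0,"ty":0,"tz":0,"rx":0,"ry":0,"rz":0},{"tx":0,"ty":0,"tz":-0.03,"rx":0,"ry":0,"rz":0},{"tx":0,"ty":0,"tz":-0.055,"rx":0,"ry":0,"rz":0},{"tx":0,"ty":0,"tz":-0.055,"rx":0,"ry":0,"rz":0},{"tx":0.02,"ty":0.015,"tz":-0.055,"rx":0,"ry":0,"rz":0},{"tx":0.043,"ty":0.033,"tz":-0.055,"rx":0,"ry":0,"rz":0},{"tx":0.043,"ty":0.033,"tz":-0.055,"rx":0,"ry":0,"rz":0},{"tx":0.043,"ty":0.033,"tz":-0.055,"rx":0,"ry":0,"rz":0}]' --grip 0.4

```text
time_s: 45.55
eef_pos: [543.9, -2.1, 178.1]
ee_rot: [[-0.993, -0.114, 0.0], [-0.114, 0.993, 0.0], [-0.0, 0.0, -1.0]]
ft_force: [0.2, -0.1, -0.0]
finger_gap: 34.4
grasp_force: 0.0
```

```bash
python3 - <<'E'
from h import *
bar();tab();x,y=cal(-28,1.5);go(x,y,95,1.6827)
E
```

```text
bar top cal y mid at x [(-50, [-8.6, 5.5]), (-35, [-7.6, 8.1]), (-20, [-8.0, 8.5]), (-8, [-8.4, 6.8]), (40, [-6.9, 7.8])]
boss cal [[-101.8, -21.3], [-66.5, 16.0]]
side tab cal [[5.0, -42.0], [14.0, -38.4], [23.6, -28.9]] 80
t [0.0024, 0.0024, 0.0831] r [-0.0005, 0.0003, 0.0012]
```

Call:
send_rows --plan '[{"tx":0.002,"ty":0.002,"tz":0.03,"rx":0,"ry":0,"rz":0},{"tx":0.002,"ty":0.002,"tz":0.06,"rx":0,"ry":0,"rz":0},{"tx":0.002,"ty":0.002,"tz":0.077,"rx":0,"ry":0,"rz":0},{"tx":0.002,"ty":0.002,"tz":0.083,"rx":0,"ry":0,"rz":0},{"tx":0.002,"ty":0.002,"tz":0.083,"rx":0,"ry":0,"rz":0},{"tx":0.002,"ty":0.002,"tz":0.083,"rx":0,"ry":0,"rz":0}]'

```text
time_s: 46.3
eef_pos: [542.4, -0.9, 95.9]
ee_rot: [[-0.994, -0.113, 0.001], [-0.113, 0.994, -0.0], [-0.001, -0.0, -1.0]]
ft_force: [-0.4, -0.1, 0.2]
finger_gap: 34.7
grasp_force: 0.0
```

Call:
send_rows --plan '[{"tx":0,"ty":0,"tz":0,"rx":0,"ry":0,"rz":0},{"tx":0,"ty":0,"tz":0,"rx":0,"ry":0,"rz":0},{"tx":0,"ty":0,"tz":0,"rx":0,"ry":0,"rz":0},{"tx":0,"ty":0,"tz":0,"rx":0,"ry":0,"rz":0},{"tx":0,"ty":0,"tz":0,"rx":0,"ry":0,"rz":0}]' --grip 0 --newtons 60

```text
time_s: 46.8
eef_pos: [542.4, -0.8, 96.3]
ee_rot: [[-0.994, -0.114, 0.002], [-0.114, 0.994, 0.0], [-0.002, -0.0, -1.0]]
ft_force: [-1.7, -0.8, 8.4]
finger_gap: 14.3
grasp_force: 59.3
```

Call:
send_rows --plan '[{"tx":0,"ty":0,"tz":-0.02,"rx":0,"ry":0,"rz":0},{"tx":0,"ty":0,"tz":-0.05,"rx":0,"ry":0,"rz":0},{"tx":0,"ty":0,"tz":-0.08,"rx":0,"ry":0,"rz":0},{"tx":0,"ty":0,"tz":-0.095,"rx":0,"ry":0,"rz":0},{"tx":0,"ty":0,"tz":-0.095,"rx":0,"ry":0,"rz":0},{"tx":0,"ty":0,"tz":-0.095,"rx":0,"ry":0,"rz":0}]'

```text
time_s: 47.4
eef_pos: [541.4, -0.4, 189.2]
ee_rot: [[-0.994, -0.114, -0.001], [-0.114, 0.994, 0.0], [0.001, 0.0, -1.0]]
ft_force: [-0.2, 0.5, -9.6]
finger_gap: 14.3
grasp_force: 61.3
```

```bash
python3 - <<'E'
from h import *
go(529,297.4,79,1.5915)
E
```

```text
t [-0.0217, 0.2973, 0.1103] r [0.0001, -0.0009, 0.0932]
```

Call:
send_rows --plan '[{"tx":-0.002,"ty":0.03,"tz":0,"rx":0,"ry":0,"rz":0.01},{"tx":-0.004,"ty":0.07,"tz":0,"rx":0,"ry":0,"rz":0.025},{"tx":-0.007,"ty":0.115,"tz":0,"rx":0,"ry":0,"rz":0.04},{"tx":-0.01,"ty":0.16,"tz":0,"rx":0,"ry":0,"rz":0.06},{"tx":-0.015,"ty":0.205,"tz":0,"rx":0,"ry":0,"rz":0.08},{"tx":-0.019,"ty":0.25,"tz":0,"rx":0,"ry":0,"rz":0.0932},{"tx":-0.021,"ty":0.285,"tz":0,"rx":0,"ry":0,"rz":0.0932},{"tx":-0.0217,"ty":0.2973,"tz":0,"rx":0,"ry":0,"rz":0.0932},{"tx":-0.0217,"ty":0.2973,"tz":0,"rx":0,"ry":0,"rz":0.0932},{"tx":-0.0217,"ty":0.2973,"tz":0.02,"rx":0,"ry":0,"rz":0.0932},{"tx":-0.0217,"ty":0.2973,"tz":0.05,"rx":0,"ry":0,"rz":0.0932},{"tx":-0.0217,"ty":0.2973,"tz":0.08,"rx":0,"ry":0,"rz":0.0932},{"tx":-0.0217,"ty":0.2973,"tz":0.1,"rx":0,"ry":0,"rz":0.0932},{"tx":-0.0217,"ty":0.2973,"tz":0.108,"rx":0,"ry":0,"rz":0.0932},{"tx":-0.0217,"ty":0.2973,"tz":0.11,"rx":0,"ry":0,"rz":0.0932},{"tx":-0.0217,"ty":0.2973,"tz":0.1105,"rx":0,"ry":0,"rz":0.0932},{"tx":-0.0217,"ty":0.2973,"tz":0.1105,"rx":0,"ry":0,"rz":0.0932}]'

```text
time_s: 49.1
eef_pos: [530.0, 296.9, 80.0]
ee_rot: [[-1.0, -0.02, 0.001], [-0.02, 1.0, 0.0], [-0.001, 0.0, -1.0]]
ft_force: [-0.2, -0.2, -7.3]
finger_gap: 14.4
grasp_force: 62.3
```

Call:
send_rows --plan '[{"tx":0,"ty":0,"tz":0.0007,"rx":0,"ry":0,"rz":0},{"tx":0,"ty":0,"tz":0.0007,"rx":0,"ry":0,"rz":0}]'

```text
time_s: 49.3
eef_pos: [529.9, 297.2, 79.3]
ee_rot: [[-1.0, -0.02, 0.001], [-0.02, 1.0, 0.0], [-0.001, 0.0, -1.0]]
ft_force: [0.1, -0.3, -6.6]
finger_gap: 14.5
grasp_force: 62.5
```

Call:
send_rows --plan '[{"tx":0,"ty":0,"tz":0,"rx":0,"ry":0,"rz":0},{"tx":0,"ty":0,"tz":0,"rx":0,"ry":0,"rz":0},{"tx":0,"ty":0,"tz":0,"rx":0,"ry":0,"rz":0},{"tx":0,"ty":0,"tz":-0.04,"rx":0,"ry":0,"rz":0},{"tx":0,"ty":0,"tz":-0.09,"rx":0,"ry":0,"rz":0},{"tx":0,"ty":0,"tz":-0.12,"rx":0,"ry":0,"rz":0},{"tx":0,"ty":0,"tz":-0.12,"rx":0,"ry":0,"rz":0}]' --grip 0.4

```text
time_s: 50.0
eef_pos: [531.3, 297.9, 203.7]
ee_rot: [[-1.0, -0.02, 0.006], [-0.02, 1.0, 0.004], [-0.006, 0.004, -1.0]]
ft_force: [0.4, -0.1, -1.1]
finger_gap: 34.2
grasp_force: 0.0
```

```bash
python3 f.py t2.png
```

```text
short boss [ 469.3 -353.7] yaw 0.0053 -13.1 111.5
```

View pics/t2.png

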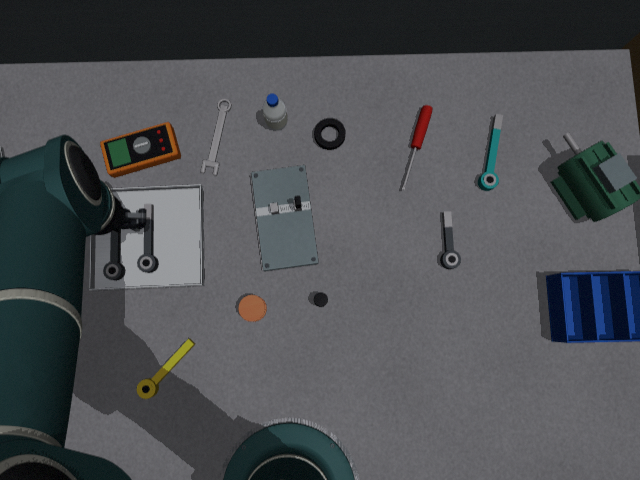

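Mid is in the tray at (148,235). I check the short arm by casting rays at its boss bore (451,260) and tail end (447,212).

```bash
python3 - <<'E'
from h import *
p=cv2.imread("pics/t2.png");c=p[205:275,434:468].astype(int);g=c.mean(2)
# light tail pixels
v,u=np.nonzero(g[:30]>130);print("tail light px",u.mean()+434,v.min()+205,v.max()+205,len(u))
v,u=np.nonzero((g[42:68]>115));print("ring px",u.mean()+434,v.mean()+247,len(u))
ub,vb=u.mean()+434,v.mean()+247
v,u=np.nonzero(g[:30]>130)
b=plane("top",ub,vb,24);t=plane("top",u.mean()+434,v.mean()+205,16);a=t-b
print(b,t,"yaw",np.arctan2(a[1],a[0]),np.hypot(*a))
y=np.arctan2(a[1],a[0]);e=b+46*np.array([np.cos(y),np.sin(y)]);print(e);go(*e,140,y+np.pi/2)
E
```

```text
tail light px 447.61052631578946 212 225 95
ring px 451.52173913043475 258.71014492753625 69
[ 468.55368853 -355.30183609] [ 557.14397621 -354.34040565] yaw 0.01085212296189997 88.59550451792695
[ 514.55097987 -354.80264823]
t [0.0295, -0.6522, 0.0595] r [0.0024, 0.0031, 0.0097]
```

Call:
send_rows --plan '[{"tx":0.0295,"ty":-0.6522,"tz":0,"rx":0.002,"ry":0,"rz":0.0097},{"tx":0.0295,"ty":-0.6522,"tz":0,"rx":0.002,"ry":0,"rz":0.0097},{"tx":0.0295,"ty":-0.6522,"tz":0,"rx":0.002,"ry":0,"rz":0.0097},{"tx":0.0295,"ty":-0.6522,"tz":0,"rx":0.002,"ry":0,"rz":0.0097},{"tx":0.0295,"ty":-0.6522,"tz":0,"rx":0.002,"ry":0,"rz":0.0097},{"tx":0.0295,"ty":-0.6522,"tz":0,"rx":0.002,"ry":0,"rz":0.0097},{"tx":0.0295,"ty":-0.6522,"tz":0,"rx":0.002,"ry":0,"rz":0.0097},{"tx":0.0295,"ty":-0.6522,"tz":0,"rx":0.002,"ry":0,"rz":0.0097},{"tx":0.0295,"ty":-0.6522,"tz":0,"rx":0.002,"ry":0,"rz":0.0097},{"tx":0.0295,"ty":-0.6522,"tz":0,"rx":0.002,"ry":0,"rz":0.0097},{"tx":0.0295,"ty":-0.6522,"tz":0,"rx":0.002,"ry":0,"rz":0.0097},{"tx":0.0295,"ty":-0.6522,"tz":0,"rx":0.002,"ry":0,"rz":0.0097},{"tx":0.0295,"ty":-0.6522,"tz":0,"rx":0.002,"ry":0,"rz":0.0097},{"tx":0.0295,"ty":-0.6522,"tz":0,"rx":0.002,"ry":0,"rz":0.0097},{"tx":0.0295,"ty":-0.6522,"tz":0,"rx":0.002,"ry":0,"rz":0.0097},{"tx":0.0295,"ty":-0.6522,"tz":0,"rx":0.002,"ry":0,"rz":0.0097},{"tx":0.0295,"ty":-0.6522,"tz":0.03,"rx":0.002,"ry":0,"rz":0.0097},{"tx":0.0295,"ty":-0.6522,"tz":0.0595,"rx":0.002,"ry":0,"rz":0.0097},{"tx":0.0295,"ty":-0.6522,"tz":0.0595,"rx":0.002,"ry":0,"rz":0.0097},{"tx":0.0295,"ty":-0.6522,"tz":0.0595,"rx":0.002,"ry":0,"rz":0.0097}]'

```text
time_s: 52.05
eef_pos: [513.9, -354.6, 139.9]
ee_rot: [[-1.0, -0.012, -0.0], [-0.012, 1.0, -0.002], [0.001, -0.002, -1.0]]
ft_force: [-0.3, -0.6, 0.3]
finger_gap: 34.5
grasp_force: 0.0
```

```bash
python3 - <<'E'
from h import *
go(514.6,-354.4,75.2,1.5796)
p,d=capture("side");Y=xyz("side",d);m=(Y[...,2]>11)&(Y[...,2]<20)&(abs(Y[...,0]-540)<26)&(abs(Y[...,1]+354)<25)
print("bar y near x530/555",[np.percentile(Y[m&(abs(Y[...,0]-c)<5)][:,1],[4,96]).round(1) for c in(530,555)])
E
```

```text
t [-0.0007, 0.0003, 0.0647] r [-0.0016, -0.0005, 0.0032]
bar y near x530/555 [array([-362.7, -345.5]), array([-362.3, -347.4])]
```

Bar confirmed at y≈-354. Descend, firm grip, trial lift.

Call:
send_rows --plan '[{"tx":0,"ty":0,"tz":0.03,"rx":0,"ry":0,"rz":0},{"tx":0,"ty":0,"tz":0.055,"rx":-0.0016,"ry":0,"rz":0.002},{"tx":0,"ty":0,"tz":0.0647,"rx":-0.0016,"ry":0,"rz":0.002},{"tx":0,"ty":0,"tz":0.0647,"rx":-0.0016,"ry":0,"rz":0.002},{"tx":0,"ty":0,"tz":0.0647,"rx":-0.0016,"ry":0,"rz":0.002}]'

```text
time_s: 52.6
eef_pos: [514.1, -356.0, 76.3]
ee_rot: [[-1.0, -0.009, 0.001], [-0.009, 1.0, -0.001], [-0.001, -0.001, -1.0]]
ft_force: [-0.2, -0.0, 0.2]
finger_gap: 34.3
grasp_force: 0.0
```

Call:
send_rows --plan '[{"tx":0,"ty":0,"tz":0,"rx":0,"ry":0,"rz":0},{"tx":0,"ty":0,"tz":0,"rx":0,"ry":0,"rz":0},{"tx":0,"ty":0,"tz":0,"rx":0,"ry":0,"rz":0},{"tx":0,"ty":0,"tz":0,"rx":0,"ry":0,"rz":0},{"tx":0,"ty":0,"tz":0,"rx":0,"ry":0,"rz":0}]' --grip 0 --newtons 60

```text
time_s: 53.1
eef_pos: [514.2, -355.6, 76.4]
ee_rot: [[-1.0, -0.009, 0.002], [-0.009, 1.0, -0.001], [-0.002, -0.001, -1.0]]
ft_force: [-1.7, 5.0, 12.1]
finger_gap: 14.2
grasp_force: 59.1
```

Call:
send_rows --plan '[{"tx":0,"ty":0,"tz":-0.01,"rx":0,"ry":0,"rz":0},{"tx":0,"ty":0,"tz":-0.02,"rx":0,"ry":0,"rz":0},{"tx":0,"ty":0,"tz":-0.03,"rx":0,"ry":0,"rz":0},{"tx":0,"ty":0,"tz":-0.03,"rx":0,"ry":0,"rz":0},{"tx":0,"ty":0,"tz":-0.03,"rx":0,"ry":0,"rz":0},{"tx":0,"ty":0,"tz":-0.03,"rx":0,"ry":0,"rz":0}]'

```text
time_s: 53.7
eef_pos: [513.3, -355.4, 104.4]
ee_rot: [[-1.0, -0.009, -0.0], [-0.009, 1.0, -0.0], [0.0, -0.0, -1.0]]
ft_force: [0.1, 0.9, -9.1]
finger_gap: 14.3
grasp_force: 60.7
```

```bash
python3 -c "
from h import *
p,d=mom(10);tilt(xyz('side',d),np.array([514.6,-354.4]),.009,(20,80))"
```

```text
M tool [ 0.008 -0.002 -0.005] sd [0.029 0.025 0.027] F tool [0.09 0.23 8.27] off x mm 0.3 z 104.7 grip 60.7 54.2
bins [[19.0, 43.0], [27.0, 44.5], [35.0, 44.3], [43.0, 44.5], [51.0, 44.3], [59.0, 44.3]]
tilt deg (tail up +) 1.3
```

Call:
send_rows --plan '[{"tx":0,"ty":0,"tz":0.015,"rx":0,"ry":0,"rz":0},{"tx":0,"ty":0,"tz":0.025,"rx":0,"ry":0,"rz":0},{"tx":0,"ty":0,"tz":0.03,"rx":0,"ry":0,"rz":0},{"tx":0,"ty":0,"tz":0.03,"rx":0,"ry":0,"rz":0},{"tx":0,"ty":0,"tz":0.03,"rx":0,"ry":0,"rz":0}]'

```text
time_s: 54.7
eef_pos: [513.6, -355.4, 75.7]
ee_rot: [[-1.0, -0.009, 0.001], [-0.009, 1.0, 0.001], [-0.001, 0.001, -1.0]]
ft_force: [-10.1, 11.8, 29.1]
finger_gap: 14.3
grasp_force: 66.9
```

Call:
send_rows --plan '[{"tx":0,"ty":0,"tz":0,"rx":0,"ry":0,"rz":0},{"tx":0,"ty":0,"tz":0,"rx":0,"ry":0,"rz":0},{"tx":0,"ty":0,"tz":0,"rx":0,"ry":0,"rz":0}]' --grip 0.25 --newtons 20

```text
time_s: 55.0
eef_pos: [513.6, -355.8, 74.5]
ee_rot: [[-1.0, -0.009, 0.0], [-0.009, 1.0, -0.001], [-0.0, -0.001, -1.0]]
ft_force: [-0.2, 0.5, 0.2]
finger_gap: 21.5
grasp_force: 0.0
```

Call:
send_rows --plan '[{"tx":0,"ty":0,"tz":0,"rx":0,"ry":0,"rz":0},{"tx":0,"ty":0,"tz":0,"rx":0,"ry":0,"rz":0},{"tx":0,"ty":0,"tz":0,"rx":0,"ry":0,"rz":0},{"tx":0,"ty":0,"tz":0,"rx":0,"ry":0,"rz":0}]' --grip 0.182

```text
time_s: 55.4
eef_pos: [513.5, -355.6, 74.6]
ee_rot: [[-1.0, -0.009, -0.0], [-0.009, 1.0, -0.0], [0.0, -0.0, -1.0]]
ft_force: [0.5, -0.8, -4.2]
finger_gap: 16.0
grasp_force: 9.1
```

Call:
send_rows --plan '[{"tx":0,"ty":0,"tz":0,"rx":0,"ry":0,"rz":0},{"tx":0,"ty":0,"tz":-0.005,"rx":0,"ry":0,"rz":0},{"tx":0,"ty":0,"tz":-0.01,"rx":0,"ry":0,"rz":0},{"tx":0,"ty":0,"tz":-0.015,"rx":0,"ry":0,"rz":0},{"tx":0,"ty":0,"tz":-0.025,"rx":0,"ry":0,"rz":0},{"tx":0,"ty":0,"tz":-0.035,"rx":0,"ry":0,"rz":0},{"tx":0,"ty":0,"tz":-0.045,"rx":0,"ry":0,"rz":0},{"tx":0,"ty":0,"tz":-0.055,"rx":0,"ry":0,"rz":0},{"tx":0,"ty":0,"tz":-0.06,"rx":0,"ry":0,"rz":0},{"tx":0,"ty":0,"tz":-0.06,"rx":0,"ry":0,"rz":0},{"tx":0,"ty":0,"tz":-0.06,"rx":0,"ry":0,"rz":0}]'

```text
time_s: 56.5
eef_pos: [513.4, -355.4, 134.6]
ee_rot: [[-1.0, -0.009, -0.0], [-0.009, 1.0, -0.0], [0.0, -0.0, -1.0]]
ft_force: [0.4, 0.2, -8.2]
finger_gap: 15.5
grasp_force: 9.0
```

```bash
python3 -c "
from h import *
p,d=mom(8);tilt(xyz('side',d),np.array([514,-355.5]),.009,(30,110))"
```

```text
M tool [ 0.004 -0.022  0.014] sd [0.025 0.023 0.024] F tool [-0.16  0.2   8.7 ] off x mm 2.6 z 134.6 grip 9.0 56.9
bins [[19.0, 74.9], [27.0, 76.2], [35.0, 75.9], [43.0, 76.0], [51.0, 76.1], [59.0, 75.8]]
tilt deg (tail up +) 0.89
```

Level (within about 0.5° ignoring the finger-edge bin, 9.0 N). Hold, firm up, and carry.

Call:
send_rows --plan '[{"tx":0,"ty":0,"tz":0,"rx":0,"ry":0,"rz":0},{"tx":0,"ty":0,"tz":0,"rx":0,"ry":0,"rz":0},{"tx":0,"ty":0,"tz":0,"rx":0,"ry":0,"rz":0},{"tx":0,"ty":0,"tz":0,"rx":0,"ry":0,"rz":0}]'

```text
time_s: 57.3
eef_pos: [513.5, -355.6, 134.8]
ee_rot: [[-1.0, -0.009, -0.0], [-0.009, 1.0, -0.0], [0.0, -0.0, -1.0]]
ft_force: [0.7, 1.6, -9.2]
finger_gap: 15.5
grasp_force: 9.0
```

Call:
send_rows --plan '[{"tx":0,"ty":0,"tz":0,"rx":0,"ry":0,"rz":0},{"tx":0,"ty":0,"tz":0,"rx":0,"ry":0,"rz":0},{"tx":0,"ty":0,"tz":0,"rx":0,"ry":0,"rz":0},{"tx":0,"ty":0,"tz":-0.03,"rx":0,"ry":0,"rz":0},{"tx":0,"ty":0,"tz":-0.065,"rx":0,"ry":0,"rz":0},{"tx":0,"ty":0,"tz":-0.065,"rx":0,"ry":0,"rz":0},{"tx":0,"ty":0,"tz":-0.065,"rx":0,"ry":0,"rz":0}]' --grip 0 --newtons 60

```text
time_s: 58.0
eef_pos: [513.6, -355.4, 199.9]
ee_rot: [[-1.0, -0.009, 0.001], [-0.009, 1.0, -0.001], [-0.001, -0.001, -1.0]]
ft_force: [-1.0, -0.0, -9.8]
finger_gap: 14.2
grasp_force: 62.4
```

```bash
python3 - <<'E'
from h import *
x,y=cal(-25.4,-1);go(x,y,200,1.6827)
E
```

```text
t [-0.0343, 0.3521, -0.0003] r [-0.0007, 0.0009, -0.103]
```

Call:
send_rows --plan '[{"tx":-0.003,"ty":0.03,"tz":0,"rx":0,"ry":0,"rz":-0.01},{"tx":-0.007,"ty":0.07,"tz":0,"rx":0,"ry":0,"rz":-0.02},{"tx":-0.011,"ty":0.115,"tz":0,"rx":0,"ry":0,"rz":-0.03},{"tx":-0.016,"ty":0.16,"tz":0,"rx":0,"ry":0,"rz":-0.05},{"tx":-0.02,"ty":0.205,"tz":0,"rx":0,"ry":0,"rz":-0.06},{"tx":-0.024,"ty":0.25,"tz":0,"rx":0,"ry":0,"rz":-0.08},{"tx":-0.029,"ty":0.295,"tz":0,"rx":0,"ry":0,"rz":-0.095},{"tx":-0.032,"ty":0.33,"tz":0,"rx":0,"ry":0,"rz":-0.103},{"tx":-0.0343,"ty":0.35,"tz":0,"rx":0,"ry":0,"rz":-0.103},{"tx":-0.0343,"ty":0.352,"tz":0,"rx":0,"ry":0,"rz":-0.103},{"tx":-0.0343,"ty":0.352,"tz":0,"rx":0,"ry":0,"rz":-0.103},{"tx":-0.0343,"ty":0.352,"tz":0,"rx":0,"ry":0,"rz":-0.103}]'

```text
time_s: 59.2
eef_pos: [544.3, -4.3, 198.9]
ee_rot: [[-0.994, -0.11, -0.001], [-0.11, 0.994, -0.001], [0.001, -0.001, -1.0]]
ft_force: [-0.2, -0.3, -8.3]
finger_gap: 14.1
grasp_force: 62.4
```

```bash
python3 - <<'E'
from h import *
x,y=cal(-25.4,-1);go(x,y,95.2,1.6827);tab()
p,d=capture("side");cv2.imwrite("pics/c4.png",p[150:330,250:470][:,:,::-1].repeat(3,0).repeat(3,1))
E
```

```text
t [-0.0007, 0.0013, 0.1037] r [-0.0009, -0.0012, -0.0014]
side tab cal [[5.1, -41.6], [13.9, -38.2], [23.6, -28.8]] 80
```

View pics/c4.png

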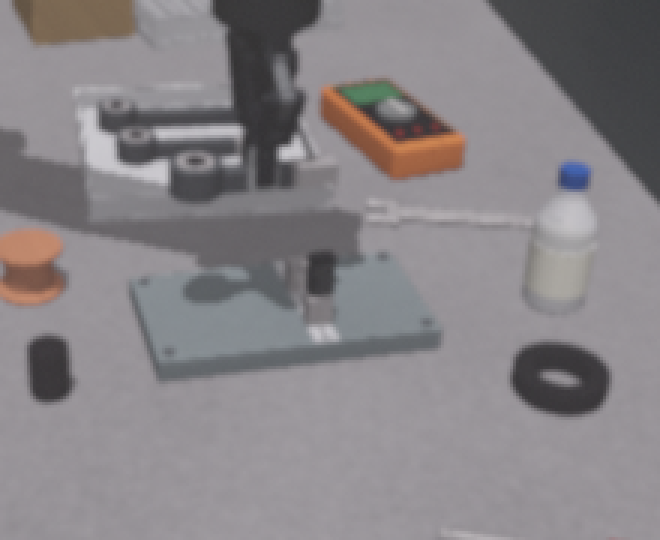

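The short arm hangs over the caliper at crop (210,175), with the jaw open at (320,290). Lower and release.

Call:
send_rows --plan '[{"tx":0,"ty":0.001,"tz":0.02,"rx":0,"ry":0,"rz":-0.001},{"tx":0,"ty":0.001,"tz":0.04,"rx":0,"ry":0,"rz":-0.001},{"tx":0,"ty":0.001,"tz":0.06,"rx":0,"ry":0,"rz":-0.001},{"tx":0,"ty":0.001,"tz":0.075,"rx":0,"ry":0,"rz":-0.001},{"tx":0,"ty":0.001,"tz":0.085,"rx":0,"ry":0,"rz":-0.001},{"tx":0,"ty":0.001,"tz":0.093,"rx":0,"ry":0,"rz":-0.001},{"tx":0,"ty":0.001,"tz":0.098,"rx":0,"ry":0,"rz":-0.001},{"tx":0,"ty":0.001,"tz":0.101,"rx":0,"ry":0,"rz":-0.001},{"tx":0,"ty":0.001,"tz":0.1035,"rx":0,"ry":0,"rz":-0.001},{"tx":0,"ty":0.001,"tz":0.1045,"rx":0,"ry":0,"rz":-0.001},{"tx":0,"ty":0.001,"tz":0.1045,"rx":0,"ry":0,"rz":-0.001},{"tx":0,"ty":0.001,"tz":0.1045,"rx":0,"ry":0,"rz":-0.001}]'

```text
time_s: 60.55
eef_pos: [544.7, -2.3, 95.3]
ee_rot: [[-0.994, -0.113, 0.0], [-0.113, 0.994, -0.0], [-0.0, -0.0, -1.0]]
ft_force: [0.3, 0.5, -8.5]
finger_gap: 14.0
grasp_force: 62.3
```

Call:
send_rows --plan '[{"tx":0,"ty":0,"tz":0.0005,"rx":0,"ry":0,"rz":0},{"tx":0,"ty":0,"tz":0.0005,"rx":0,"ry":0,"rz":0}]'

```text
time_s: 60.75
eef_pos: [544.7, -2.3, 94.8]
ee_rot: [[-0.994, -0.112, 0.0], [-0.112, 0.994, -0.0], [-0.0, -0.0, -1.0]]
ft_force: [-0.2, -0.7, -7.3]
finger_gap: 14.1
grasp_force: 62.7
```

Call:
send_rows --plan '[{"tx":0,"ty":0,"tz":0,"rx":0,"ry":0,"rz":0},{"tx":0,"ty":0,"tz":0,"rx":0,"ry":0,"rz":0},{"tx":0,"ty":0,"tz":0,"rx":0,"ry":0,"rz":0},{"tx":0,"ty":0,"tz":-0.03,"rx":0,"ry":0,"rz":0},{"tx":0,"ty":0,"tz":-0.06,"rx":0,"ry":0,"rz":0},{"tx":0,"ty":0,"tz":-0.08,"rx":0,"ry":0,"rz":0},{"tx":0,"ty":0,"tz":-0.08,"rx":0,"ry":0,"rz":0},{"tx":-0.021,"ty":-0.016,"tz":-0.08,"rx":0,"ry":0,"rz":0},{"tx":-0.0425,"ty":-0.0325,"tz":-0.08,"rx":0,"ry":0,"rz":0},{"tx":-0.0425,"ty":-0.0325,"tz":-0.08,"rx":0,"ry":0,"rz":0},{"tx":-0.0425,"ty":-0.0325,"tz":-0.06,"rx":0,"ry":0,"rz":0},{"tx":-0.0425,"ty":-0.0325,"tz":-0.04,"rx":0,"ry":0,"rz":0},{"tx":-0.0425,"ty":-0.0325,"tz":-0.029,"rx":0,"ry":0,"rz":0},{"tx":-0.0425,"ty":-0.0325,"tz":-0.029,"rx":0,"ry":0,"rz":0},{"tx":-0.0425,"ty":-0.0325,"tz":-0.029,"rx":0,"ry":0,"rz":0}]' --grip 0.4

```text
time_s: 62.25
eef_pos: [590.6, -29.9, 123.9]
ee_rot: [[-0.994, -0.112, 0.0], [-0.112, 0.994, -0.001], [0.0, -0.001, -1.0]]
ft_force: [0.8, -0.3, 0.0]
finger_gap: 34.2
grasp_force: 0.0
```

Call:
send_rows --plan '[{"tx":0,"ty":0,"tz":0,"rx":0,"ry":0,"rz":0},{"tx":0,"ty":0,"tz":0,"rx":0,"ry":0,"rz":0},{"tx":0,"ty":0,"tz":0,"rx":0,"ry":0,"rz":0},{"tx":0,"ty":0,"tz":0,"rx":0,"ry":0,"rz":0},{"tx":0,"ty":0,"tz":0,"rx":0,"ry":0,"rz":0},{"tx":0,"ty":0,"tz":0,"rx":0,"ry":0,"rz":0}]' --grip 0 --newtons 40

```text
time_s: 62.85
eef_pos: [590.9, -29.8, 124.6]
ee_rot: [[-0.994, -0.112, 0.001], [-0.112, 0.994, -0.0], [-0.001, -0.0, -1.0]]
ft_force: [-1.8, 0.0, 6.4]
finger_gap: 11.1
grasp_force: 41.0
```

Call:
send_rows --plan '[{"tx":0,"ty":0.002,"tz":0,"rx":0,"ry":0,"rz":0},{"tx":0,"ty":0.004,"tz":0,"rx":0,"ry":0,"rz":0},{"tx":0,"ty":0.006,"tz":0,"rx":0,"ry":0,"rz":0},{"tx":0,"ty":0.008,"tz":0,"rx":0,"ry":0,"rz":0},{"tx":0,"ty":0.01,"tz":0,"rx":0,"ry":0,"rz":0},{"tx":0,"ty":0.0115,"tz":0,"rx":0,"ry":0,"rz":0},{"tx":0,"ty":0.0125,"tz":0,"rx":0,"ry":0,"rz":0},{"tx":0,"ty":0.0125,"tz":0,"rx":0,"ry":0,"rz":0}]'

```text
time_s: 63.65
eef_pos: [589.5, -17.6, 124.5]
ee_rot: [[-0.994, -0.112, 0.001], [-0.112, 0.994, -0.001], [-0.001, -0.001, -1.0]]
ft_force: [-1.7, -1.7, 7.7]
finger_gap: 11.5
grasp_force: 41.2
```

Call:
send_rows --plan '[{"tx":0,"ty":0.0005,"tz":0,"rx":0,"ry":0,"rz":0},{"tx":0,"ty":0.001,"tz":0,"rx":0,"ry":0,"rz":0},{"tx":0,"ty":0.0015,"tz":0,"rx":0,"ry":0,"rz":0},{"tx":0,"ty":0.002,"tz":0,"rx":0,"ry":0,"rz":0},{"tx":0,"ty":0.0025,"tz":0,"rx":0,"ry":0,"rz":0},{"tx":0,"ty":0.003,"tz":0,"rx":0,"ry":0,"rz":0},{"tx":0,"ty":0.003,"tz":0,"rx":0,"ry":0,"rz":0}]'

```text
time_s: 64.35
eef_pos: [589.2, -15.2, 124.5]
ee_rot: [[-0.994, -0.112, 0.002], [-0.112, 0.994, -0.001], [-0.001, -0.001, -1.0]]
ft_force: [-0.8, -4.5, 7.3]
finger_gap: 11.5
grasp_force: 41.1
```

Call:
send_rows --plan '[{"tx":0,"ty":0.0004,"tz":0,"rx":0,"ry":0,"rz":0},{"tx":0,"ty":0.0008,"tz":0,"rx":0,"ry":0,"rz":0},{"tx":0,"ty":0.0012,"tz":0,"rx":0,"ry":0,"rz":0},{"tx":0,"ty":0.0016,"tz":0,"rx":0,"ry":0,"rz":0},{"tx":0,"ty":0.0016,"tz":0,"rx":0,"ry":0,"rz":0}]'

```text
time_s: 64.85
eef_pos: [589.0, -13.8, 124.5]
ee_rot: [[-0.994, -0.112, 0.002], [-0.112, 0.994, -0.001], [-0.001, -0.002, -1.0]]
ft_force: [-0.9, -4.9, 6.8]
finger_gap: 11.5
grasp_force: 41.0
```

Call:
send_rows --plan '[{"tx":0,"ty":0.0004,"tz":0,"rx":0,"ry":0,"rz":0},{"tx":0,"ty":0.0008,"tz":0,"rx":0,"ry":0,"rz":0},{"tx":0,"ty":0.0008,"tz":0,"rx":0,"ry":0,"rz":0},{"tx":0,"ty":0.0008,"tz":0,"rx":0,"ry":0,"rz":0}]'

```text
time_s: 65.25
eef_pos: [589.0, -13.0, 124.5]
ee_rot: [[-0.994, -0.112, 0.002], [-0.112, 0.994, -0.001], [-0.001, -0.002, -1.0]]
ft_force: [-0.4, -6.3, 6.3]
finger_gap: 11.4
grasp_force: 41.0
```

Call:
send_rows --plan '[{"tx":0,"ty":0.0004,"tz":0,"rx":0,"ry":0,"rz":0},{"tx":0,"ty":0.0008,"tz":0,"rx":0,"ry":0,"rz":0},{"tx":0,"ty":0.0008,"tz":0,"rx":0,"ry":0,"rz":0}]'

```text
time_s: 65.55
eef_pos: [588.9, -12.7, 124.6]
ee_rot: [[-0.994, -0.111, 0.002], [-0.111, 0.994, -0.002], [-0.002, -0.002, -1.0]]
ft_force: [-0.3, -7.7, 5.3]
finger_gap: 11.3
grasp_force: 40.9
```

Call:
send_rows --plan '[{"tx":0,"ty":0.0004,"tz":0,"rx":0,"ry":0,"rz":0},{"tx":0,"ty":0.0008,"tz":0,"rx":0,"ry":0,"rz":0},{"tx":0,"ty":0.0008,"tz":0,"rx":0,"ry":0,"rz":0}]'

```text
time_s: 65.85
eef_pos: [588.9, -12.5, 124.6]
ee_rot: [[-0.994, -0.111, 0.002], [-0.111, 0.994, -0.003], [-0.002, -0.003, -1.0]]
ft_force: [0.7, -12.0, 3.4]
finger_gap: 11.1
grasp_force: 40.8
```

Call:
send_rows --plan '[{"tx":0,"ty":0.0004,"tz":0,"rx":0,"ry":0,"rz":0},{"tx":0,"ty":0.0008,"tz":0,"rx":0,"ry":0,"rz":0},{"tx":0,"ty":0.0008,"tz":0,"rx":0,"ry":0,"rz":0},{"tx":0,"ty":0.0008,"tz":0,"rx":0,"ry":0,"rz":0},{"tx":0,"ty":0.0008,"tz":0,"rx":0,"ry":0,"rz":0},{"tx":0,"ty":0.0008,"tz":0,"rx":0,"ry":0,"rz":0}]'

```text
time_s: 66.45
eef_pos: [588.8, -12.4, 124.6]
ee_rot: [[-0.994, -0.11, 0.002], [-0.11, 0.994, -0.003], [-0.002, -0.004, -1.0]]
ft_force: [0.9, -15.1, 3.1]
finger_gap: 11.3
grasp_force: 40.7
```

Call:
send_rows --plan '[{"tx":0,"ty":0,"tz":0,"rx":0,"ry":0,"rz":0},{"tx":0,"ty":-0.002,"tz":0,"rx":0,"ry":0,"rz":0},{"tx":0,"ty":-0.005,"tz":0,"rx":0,"ry":0,"rz":0},{"tx":0,"ty":-0.008,"tz":0,"rx":0,"ry":0,"rz":0},{"tx":0,"ty":-0.012,"tz":0,"rx":0,"ry":0,"rz":0},{"tx":0,"ty":-0.016,"tz":0,"rx":0,"ry":0,"rz":0},{"tx":0,"ty":-0.019,"tz":0,"rx":0,"ry":0,"rz":0},{"tx":0,"ty":-0.021,"tz":0,"rx":0,"ry":0,"rz":0},{"tx":0,"ty":-0.021,"tz":0,"rx":0,"ry":0,"rz":0},{"tx":0,"ty":-0.021,"tz":0,"rx":0,"ry":0,"rz":0}]'

```text
time_s: 67.45
eef_pos: [591.0, -30.6, 124.5]
ee_rot: [[-0.994, -0.112, 0.001], [-0.112, 0.994, -0.0], [-0.001, -0.0, -1.0]]
ft_force: [-1.6, -0.4, 8.0]
finger_gap: 11.1
grasp_force: 41.3
```

Call:
send_rows --plan '[{"tx":0,"ty":0,"tz":0,"rx":0,"ry":0,"rz":0},{"tx":0,"ty":0,"tz":0,"rx":0,"ry":0,"rz":0},{"tx":0,"ty":0,"tz":0,"rx":0,"ry":0,"rz":0},{"tx":0,"ty":0,"tz":-0.03,"rx":0,"ry":0,"rz":0},{"tx":0,"ty":0,"tz":-0.055,"rx":0,"ry":0,"rz":0},{"tx":0,"ty":0,"tz":-0.055,"rx":0,"ry":0,"rz":0},{"tx":0.02,"ty":0.015,"tz":-0.055,"rx":0,"ry":0,"rz":0},{"tx":0.043,"ty":0.034,"tz":-0.055,"rx":0,"ry":0,"rz":0},{"tx":0.043,"ty":0.034,"tz":-0.055,"rx":0,"ry":0,"rz":0},{"tx":0.043,"ty":0.034,"tz":-0.055,"rx":0,"ry":0,"rz":0}]' --grip 0.4

```text
time_s: 68.45
eef_pos: [544.0, -1.2, 178.5]
ee_rot: [[-0.994, -0.113, 0.0], [-0.113, 0.994, -0.0], [-0.0, -0.0, -1.0]]
ft_force: [0.6, -0.1, 0.5]
finger_gap: 34.2
grasp_force: 0.0
```

```bash
python3 - <<'E'
from h import *
bar();tab();x,y=cal(-25.4,1.5);go(x,y,95.4,1.6827)
E
```

```text
Traceback (most recent call last):
  File "h.py", line 63, in bar
    print("bar top cal y mid at x",[(c,np.percentile(q[m&(abs(q[...,0]-c)<5)][:,1],[4,96]).round(1).tolist()) for c in(-50,-35,-20,-8,40)])
                                       ~~~~~~~~~~~~~^^^^^^^^^^^^^^^^^^^^^^^^^^^^^^^^^^^^^^
IndexError: index -1 is out of bounds for axis 0 with size 0
```

Call:
send_rows --plan '[{"tx":0,"ty":0.0005,"tz":0.03,"rx":0,"ry":0,"rz":0},{"tx":0,"ty":0.0005,"tz":0.06,"rx":0,"ry":0,"rz":0},{"tx":0,"ty":0.0005,"tz":0.077,"rx":0,"ry":0,"rz":0},{"tx":0,"ty":0.0005,"tz":0.083,"rx":0,"ry":0,"rz":0},{"tx":0,"ty":0.0005,"tz":0.083,"rx":0,"ry":0,"rz":0},{"tx":0,"ty":0.0005,"tz":0.083,"rx":0,"ry":0,"rz":0}]'

```text
time_s: 69.1
eef_pos: [544.6, -1.4, 96.3]
ee_rot: [[-0.994, -0.112, 0.001], [-0.112, 0.994, -0.001], [-0.001, -0.001, -1.0]]
ft_force: [-0.4, -0.1, -0.2]
finger_gap: 34.3
grasp_force: 0.0
```

Call:
send_rows --plan '[{"tx":0,"ty":0,"tz":0,"rx":0,"ry":0,"rz":0},{"tx":0,"ty":0,"tz":0,"rx":0,"ry":0,"rz":0},{"tx":0,"ty":0,"tz":0,"rx":0,"ry":0,"rz":0},{"tx":0,"ty":0,"tz":0,"rx":0,"ry":0,"rz":0},{"tx":0,"ty":0,"tz":0,"rx":0,"ry":0,"rz":0}]' --grip 0 --newtons 60

```text
time_s: 69.6
eef_pos: [544.6, -1.1, 96.8]
ee_rot: [[-0.994, -0.113, 0.002], [-0.113, 0.994, -0.0], [-0.002, -0.0, -1.0]]
ft_force: [-1.7, -1.6, 8.0]
finger_gap: 14.2
grasp_force: 59.3
```

Call:
send_rows --plan '[{"tx":0,"ty":0,"tz":-0.02,"rx":0,"ry":0,"rz":0},{"tx":0,"ty":0,"tz":-0.05,"rx":0,"ry":0,"rz":0},{"tx":0,"ty":0,"tz":-0.08,"rx":0,"ry":0,"rz":0},{"tx":0,"ty":0,"tz":-0.095,"rx":0,"ry":0,"rz":0},{"tx":0,"ty":0,"tz":-0.095,"rx":0,"ry":0,"rz":0},{"tx":0,"ty":0,"tz":-0.095,"rx":0,"ry":0,"rz":0}]'

```text
time_s: 70.2
eef_pos: [543.5, -0.8, 189.7]
ee_rot: [[-0.994, -0.113, -0.001], [-0.113, 0.994, -0.0], [0.001, -0.0, -1.0]]
ft_force: [-0.5, -0.2, -8.7]
finger_gap: 14.2
grasp_force: 61.2
```

```bash
python3 - <<'E'
from h import *
go(535.5,225.5,79,1.5915)
E
```

```text
t [-0.0177, 0.2258, 0.1107] r [-0.0003, -0.0008, 0.0924]
```

Call:
send_rows --plan '[{"tx":-0.002,"ty":0.03,"tz":0,"rx":0,"ry":0,"rz":0.01},{"tx":-0.005,"ty":0.07,"tz":0,"rx":0,"ry":0,"rz":0.03},{"tx":-0.009,"ty":0.115,"tz":0,"rx":0,"ry":0,"rz":0.05},{"tx":-0.013,"ty":0.16,"tz":0,"rx":0,"ry":0,"rz":0.07},{"tx":-0.016,"ty":0.2,"tz":0,"rx":0,"ry":0,"rz":0.0924},{"tx":-0.0177,"ty":0.2258,"tz":0,"rx":0,"ry":0,"rz":0.0924},{"tx":-0.0177,"ty":0.2258,"tz":0,"rx":0,"ry":0,"rz":0.0924},{"tx":-0.0177,"ty":0.2258,"tz":0,"rx":0,"ry":0,"rz":0.0924},{"tx":-0.0177,"ty":0.2258,"tz":0.02,"rx":0,"ry":0,"rz":0.0924},{"tx":-0.0177,"ty":0.2258,"tz":0.05,"rx":0,"ry":0,"rz":0.0924},{"tx":-0.0177,"ty":0.2258,"tz":0.08,"rx":0,"ry":0,"rz":0.0924},{"tx":-0.0177,"ty":0.2258,"tz":0.1,"rx":0,"ry":0,"rz":0.0924},{"tx":-0.0177,"ty":0.2258,"tz":0.108,"rx":0,"ry":0,"rz":0.0924},{"tx":-0.0177,"ty":0.2258,"tz":0.11,"rx":0,"ry":0,"rz":0.0924},{"tx":-0.0177,"ty":0.2258,"tz":0.1105,"rx":0,"ry":0,"rz":0.0924},{"tx":-0.0177,"ty":0.2258,"tz":0.1105,"rx":0,"ry":0,"rz":0.0924}]'

```text
time_s: 71.8
eef_pos: [536.5, 224.9, 80.3]
ee_rot: [[-1.0, -0.02, 0.001], [-0.02, 1.0, -0.0], [-0.001, -0.0, -1.0]]
ft_force: [-0.6, 0.9, -8.5]
finger_gap: 14.1
grasp_force: 61.3
```

Call:
send_rows --plan '[{"tx":0,"ty":0,"tz":0.0007,"rx":0,"ry":0,"rz":0},{"tx":0,"ty":0,"tz":0.0007,"rx":0,"ry":0,"rz":0}]'

```text
time_s: 72.0
eef_pos: [536.5, 225.1, 79.8]
ee_rot: [[-1.0, -0.02, 0.001], [-0.02, 1.0, -0.0], [-0.001, -0.0, -1.0]]
ft_force: [-1.8, -2.2, -0.2]
finger_gap: 14.1
grasp_force: 62.3
```

Call:
send_rows --plan '[{"tx":0,"ty":0,"tz":0,"rx":0,"ry":0,"rz":0},{"tx":0,"ty":0,"tz":0,"rx":0,"ry":0,"rz":0},{"tx":0,"ty":0,"tz":0,"rx":0,"ry":0,"rz":0},{"tx":0,"ty":0,"tz":-0.04,"rx":0,"ry":0,"rz":0},{"tx":0,"ty":0,"tz":-0.09,"rx":0,"ry":0,"rz":0},{"tx":0,"ty":0,"tz":-0.1,"rx":0,"ry":0,"rz":0},{"tx":0,"ty":0,"tz":-0.1,"rx":0,"ry":0,"rz":0},{"tx":0,"ty":0,"tz":-0.1,"rx":0,"ry":0,"rz":0}]' --grip 0.4

```text
time_s: 72.8
eef_pos: [535.9, 225.4, 178.8]
ee_rot: [[-1.0, -0.021, -0.0], [-0.021, 1.0, -0.0], [0.0, -0.0, -1.0]]
ft_force: [-0.5, -0.5, -0.7]
finger_gap: 33.6
grasp_force: 0.0
```

```bash
python3 - <<'E'
from h import *
tab();x,y=cal(18,-33.0);go(x,y,175,1.6827)
p,d=capture("side");X=xyz("side",d)
T=np.array([532,297.5])
for n,w,L in(("long",72,155),("mid",0,130),("short",-72,105)):
    q=X[...,:2]-T;m=(X[...,2]>9)&(X[...,2]<32)&(abs(q[...,1]-w)<28)&(abs(q[...,0])<100)
    print(n,"z pct",np.percentile(X[m][:,2],[5,50,95]).round(1),"x ext",np.percentile(q[m][:,0],[1,99]).round(1),m.sum())
cv2.imwrite("pics/t3.png",p[150:240,240:400][:,:,::-1].repeat(4,0).repeat(4,1))
E
```

```text
side tab cal [[5.3, -42.9], [13.4, -38.8], [23.5, -28.9]] 79
top tab cal [[7.7, -40.6], [15.7, -34.8], [26.1, -29.2]] 62
t [-0.0506, -0.2562, 0.0034] r [-0.0013, -0.0016, -0.0915]
long z pct [10.3 18.2 27.9] x ext [-93.9  78.4] 357
mid z pct [10.3 18.5 28.1] x ext [-77.1  69.6] 343
short z pct [10.1 18.8 28.3] x ext [-62.   59.6] 323
```

View pics/t3.png

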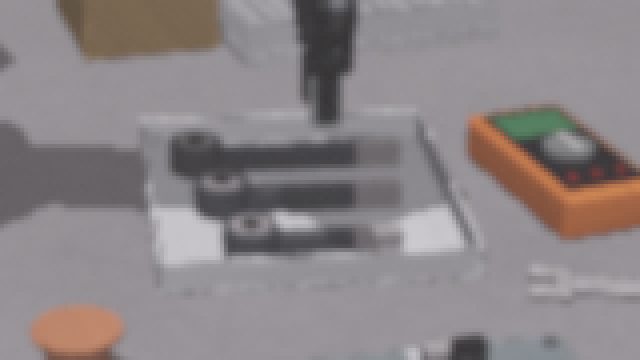

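All three arms lie flat, side by side in the tray. Now close the empty caliper.

Call:
send_rows --plan '[{"tx":-0.01,"ty":-0.05,"tz":0,"rx":0,"ry":0,"rz":-0.02},{"tx":-0.02,"ty":-0.1,"tz":0,"rx":0,"ry":0,"rz":-0.04},{"tx":-0.03,"ty":-0.15,"tz":0,"rx":0,"ry":0,"rz":-0.06},{"tx":-0.04,"ty":-0.2,"tz":0,"rx":0,"ry":0,"rz":-0.08},{"tx":-0.048,"ty":-0.24,"tz":0,"rx":0,"ry":0,"rz":-0.0915},{"tx":-0.0506,"ty":-0.2562,"tz":0,"rx":0,"ry":0,"rz":-0.0915},{"tx":-0.0506,"ty":-0.2562,"tz":0,"rx":0,"ry":0,"rz":-0.0915},{"tx":-0.0506,"ty":-0.2562,"tz":0,"rx":0,"ry":0,"rz":-0.0915},{"tx":-0.0506,"ty":-0.2562,"tz":0.025,"rx":0,"ry":0,"rz":-0.0915},{"tx":-0.0506,"ty":-0.2562,"tz":0.045,"rx":0,"ry":0,"rz":-0.0915},{"tx":-0.0506,"ty":-0.2562,"tz":0.0545,"rx":0,"ry":0,"rz":-0.0915},{"tx":-0.0506,"ty":-0.2562,"tz":0.0545,"rx":0,"ry":0,"rz":-0.0915},{"tx":-0.0506,"ty":-0.2562,"tz":0.0545,"rx":0,"ry":0,"rz":-0.0915}]'

```text
time_s: 74.25
eef_pos: [592.2, -29.2, 125.5]
ee_rot: [[-0.994, -0.112, 0.0], [-0.112, 0.994, -0.0], [-0.0, -0.0, -1.0]]
ft_force: [0.9, 0.1, 0.4]
finger_gap: 34.1
grasp_force: 0.0
```

Call:
send_rows --plan '[{"tx":0,"ty":0,"tz":0,"rx":0,"ry":0,"rz":0},{"tx":0,"ty":0,"tz":0,"rx":0,"ry":0,"rz":0},{"tx":0,"ty":0,"tz":0,"rx":0,"ry":0,"rz":0},{"tx":0,"ty":0,"tz":0,"rx":0,"ry":0,"rz":0},{"tx":0,"ty":0,"tz":0,"rx":0,"ry":0,"rz":0},{"tx":0,"ty":0,"tz":0,"rx":0,"ry":0,"rz":0}]' --grip 0 --newtons 40

```text
time_s: 74.85
eef_pos: [592.4, -29.7, 125.9]
ee_rot: [[-0.994, -0.112, 0.001], [-0.112, 0.994, -0.0], [-0.001, -0.0, -1.0]]
ft_force: [-1.7, 1.6, 5.7]
finger_gap: 10.9
grasp_force: 40.7
```

Call:
send_rows --plan '[{"tx":0,"ty":0.003,"tz":0,"rx":0,"ry":0,"rz":0},{"tx":0,"ty":0.006,"tz":0,"rx":0,"ry":0,"rz":0},{"tx":0,"ty":0.01,"tz":0,"rx":0,"ry":0,"rz":0},{"tx":0,"ty":0.014,"tz":0,"rx":0,"ry":0,"rz":0},{"tx":0,"ty":0.018,"tz":0,"rx":0,"ry":0,"rz":0},{"tx":0,"ty":0.021,"tz":0,"rx":0,"ry":0,"rz":0},{"tx":0,"ty":0.024,"tz":0,"rx":0,"ry":0,"rz":0},{"tx":0,"ty":0.027,"tz":0,"rx":0,"ry":0,"rz":0},{"tx":0,"ty":0.029,"tz":0,"rx":0,"ry":0,"rz":0},{"tx":0,"ty":0.029,"tz":0,"rx":0,"ry":0,"rz":0}]'

```text
time_s: 75.85
eef_pos: [589.1, -0.9, 125.9]
ee_rot: [[-0.994, -0.112, 0.001], [-0.112, 0.994, -0.0], [-0.001, -0.0, -1.0]]
ft_force: [-3.3, 0.1, 9.8]
finger_gap: 11.7
grasp_force: 41.2
```

Call:
send_rows --plan '[{"tx":0,"ty":0.0007,"tz":0,"rx":0,"ry":0,"rz":0},{"tx":0,"ty":0.0014,"tz":0,"rx":0,"ry":0,"rz":0},{"tx":0,"ty":0.002,"tz":0,"rx":0,"ry":0,"rz":0},{"tx":0,"ty":0.002,"tz":0,"rx":0,"ry":0,"rz":0}]'

```text
time_s: 76.25
eef_pos: [588.9, 0.7, 125.9]
ee_rot: [[-0.994, -0.111, 0.001], [-0.111, 0.994, -0.001], [-0.001, -0.001, -1.0]]
ft_force: [-2.0, -2.6, 9.7]
finger_gap: 11.4
grasp_force: 41.2
```

Call:
send_rows --plan '[{"tx":0,"ty":0.0006,"tz":0,"rx":0,"ry":0,"rz":0},{"tx":0,"ty":0.0012,"tz":0,"rx":0,"ry":0,"rz":0},{"tx":0,"ty":0.0018,"tz":0,"rx":0,"ry":0,"rz":0},{"tx":0,"ty":0.0024,"tz":0,"rx":0,"ry":0,"rz":0},{"tx":0,"ty":0.0024,"tz":0,"rx":0,"ry":0,"rz":0}]'

```text
time_s: 76.75
eef_pos: [588.6, 3.1, 125.9]
ee_rot: [[-0.994, -0.111, 0.001], [-0.111, 0.994, -0.001], [-0.001, -0.001, -1.0]]
ft_force: [-2.3, -2.4, 8.9]
finger_gap: 11.4
grasp_force: 41.2
```

Call:
send_rows --plan '[{"tx":0,"ty":0.0005,"tz":0,"rx":0,"ry":0,"rz":0},{"tx":0,"ty":0.001,"tz":0,"rx":0,"ry":0,"rz":0},{"tx":0,"ty":0.001,"tz":0,"rx":0,"ry":0,"rz":0}]'

```text
time_s: 77.05
eef_pos: [588.6, 3.7, 125.9]
ee_rot: [[-0.994, -0.111, 0.002], [-0.111, 0.994, -0.001], [-0.001, -0.001, -1.0]]
ft_force: [-1.0, -3.4, 9.6]
finger_gap: 11.2
grasp_force: 41.1
```

Call:
send_rows --plan '[{"tx":0,"ty":0.0005,"tz":0,"rx":0,"ry":0,"rz":0},{"tx":0,"ty":0.001,"tz":0,"rx":0,"ry":0,"rz":0},{"tx":0,"ty":0.001,"tz":0,"rx":0,"ry":0,"rz":0}]'

```text
time_s: 77.35
eef_pos: [588.5, 3.8, 125.9]
ee_rot: [[-0.994, -0.11, 0.002], [-0.11, 0.994, -0.002], [-0.002, -0.002, -1.0]]
ft_force: [0.2, -8.7, 7.4]
finger_gap: 11.3
grasp_force: 40.9
```

Shut against the anvil: motion stopped at y = 3.8 and the force is rising. Hold briefly, ease off, release, rise straight up and check.

Call:
send_rows --plan '[{"tx":0,"ty":0,"tz":0,"rx":0,"ry":0,"rz":0},{"tx":0,"ty":0,"tz":0,"rx":0,"ry":0,"rz":0},{"tx":0,"ty":0,"tz":0,"rx":0,"ry":0,"rz":0},{"tx":0,"ty":-0.001,"tz":0,"rx":0,"ry":0,"rz":0},{"tx":0,"ty":-0.001,"tz":0,"rx":0,"ry":0,"rz":0}]'

```text
time_s: 77.85
eef_pos: [588.6, 3.7, 125.9]
ee_rot: [[-0.994, -0.111, 0.002], [-0.111, 0.994, -0.001], [-0.001, -0.001, -1.0]]
ft_force: [-2.4, -4.2, 8.2]
finger_gap: 11.3
grasp_force: 41.2
```

Call:
send_rows --plan '[{"tx":0,"ty":0,"tz":0,"rx":0,"ry":0,"rz":0},{"tx":0,"ty":0,"tz":0,"rx":0,"ry":0,"rz":0},{"tx":0,"ty":0,"tz":0,"rx":0,"ry":0,"rz":0},{"tx":0,"ty":0,"tz":-0.03,"rx":0,"ry":0,"rz":0},{"tx":0,"ty":0,"tz":-0.08,"rx":0,"ry":0,"rz":0},{"tx":0,"ty":0,"tz":-0.12,"rx":0,"ry":0,"rz":0},{"tx":0,"ty":0,"tz":-0.12,"rx":0,"ry":0,"rz":0},{"tx":0,"ty":0,"tz":-0.12,"rx":0,"ry":0,"rz":0}]' --grip 0.35

```text
time_s: 78.65
eef_pos: [588.3, 4.7, 245.6]
ee_rot: [[-0.994, -0.112, 0.002], [-0.112, 0.994, 0.0], [-0.002, -0.0, -1.0]]
ft_force: [0.1, -0.0, -0.7]
finger_gap: 30.1
grasp_force: 0.0
```

```bash
python3 - <<'E'
from h import *
tab();p,d=capture("side");cv2.imwrite("pics/e.png",p[150:300,240:440][:,:,::-1].repeat(4,0).repeat(4,1))
E
```

```text
side tab cal [[5.0, -7.8], [13.9, -4.6], [24.5, 4.4]] 76
top tab cal [[7.1, -6.5], [9.1, -4.5], [18.2, -1.0]] 18
```

View pics/e.png

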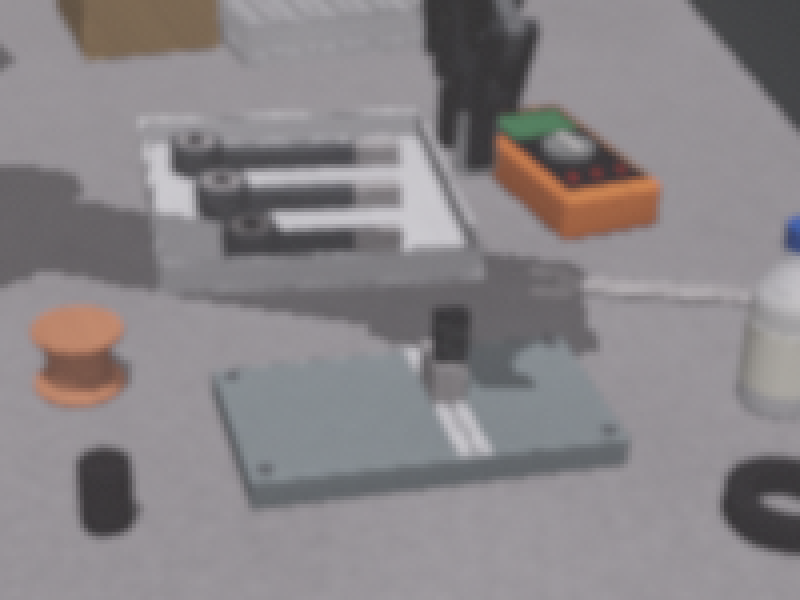

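The picture shows the jaw against the anvil at crop (445,370), all three arms flat in the tray, and the hand clear. Handing in.

```bash
python3 -c "
from workcell import bot
print(bot.close_job())"
```

```text
the job is handed in; nothing more can be done
None
```

I gauged all three arms from longest to shortest and laid them flat in the tray, shut the empty caliper, and handed the job in at about 79 s; the hand-in returned no verdict.

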